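# Stain bottles back to their own transport holders

## Task

Before the mobile lab drives off, each stain bottle must stand in the transport holder of its own cap colour; at the moment all four stand in one another's holders and only the black spare holder is free to park one in. Move them so that the red, blue, yellow and green bottles each stand fully down and upright in the holder of their colour and the black one is empty again. Keep the bottles upright and set them down rather than dropping them, and leave the tray of drying slides alone.

Things in the scene. Friction and masses are not known exactly. Their poses are not given: they have to be found in the camera images.
- bottle_red: Round stain bottle with red screw cap and red label band on a whitish plastic body; loose, 70 to 200 g. Body 47 mm diameter up to 70 mm, shoulder narrowing up to 86 mm, ribbed cap 32 mm diameter from 86 to 118 mm above the underside (grip it by the cap). Origin: centre of the underside; z up through the cap.
- bottle_blue: Round stain bottle with blue screw cap and blue label band on a whitish plastic body; loose, 70 to 200 g. Body 47 mm diameter up to 70 mm, shoulder narrowing up to 86 mm, ribbed cap 32 mm diameter from 86 to 118 mm above the underside (grip it by the cap). Origin: centre of the underside; z up through the cap.
- bottle_yellow: Round stain bottle with yellow screw cap and yellow label band on a whitish plastic body; loose, 70 to 200 g. Body 47 mm diameter up to 70 mm, shoulder narrowing up to 86 mm, ribbed cap 32 mm diameter from 86 to 118 mm above the underside (grip it by the cap). Origin: centre of the underside; z up through the cap.
- bottle_green: Round stain bottle with green screw cap and green label band on a whitish plastic body; loose, 70 to 200 g. Body 47 mm diameter up to 70 mm, shoulder narrowing up to 86 mm, ribbed cap 32 mm diameter from 86 to 118 mm above the underside (grip it by the cap). Origin: centre of the underside; z up through the cap.
- holder_red: Transport holder, red plastic, for the bottle with the red cap; fixed. Square aluminium foot 80 x 80 x 5 mm with a round flared cup: rim 79 mm across outside, 72 inside, 38 mm above the bench; floor 56 mm across inside, 8 mm above the bench. Holds one bottle, its underside then 8 mm above the bench. Origin: centre of the foot's underside; z up.
- holder_blue: Transport holder, blue plastic, for the bottle with the blue cap; fixed. Square aluminium foot 80 x 80 x 5 mm with a round flared cup: rim 79 mm across outside, 72 inside, 38 mm above the bench; floor 56 mm across inside, 8 mm above the bench. Holds one bottle, its underside then 8 mm above the bench. Origin: centre of the foot's underside; z up.
- holder_yellow: Transport holder, yellow plastic, for the bottle with the yellow cap; fixed. Square aluminium foot 80 x 80 x 5 mm with a round flared cup: rim 79 mm across outside, 72 inside, 38 mm above the bench; floor 56 mm across inside, 8 mm above the bench. Holds one bottle, its underside then 8 mm above the bench. Origin: centre of the foot's underside; z up.
- holder_green: Transport holder, green plastic, for the bottle with the green cap; fixed. Square aluminium foot 80 x 80 x 5 mm with a round flared cup: rim 79 mm across outside, 72 inside, 38 mm above the bench; floor 56 mm across inside, 8 mm above the bench. Holds one bottle, its underside then 8 mm above the bench. Origin: centre of the foot's underside; z up.
- holder_spare: Transport holder, black plastic, the spare holder, empty at the start; fixed. Square aluminium foot 80 x 80 x 5 mm with a round flared cup: rim 79 mm across outside, 72 inside, 38 mm above the bench; floor 56 mm across inside, 8 mm above the bench. Holds one bottle, its underside then 8 mm above the bench. Origin: centre of the foot's underside; z up.
- slide_tray: Shallow steel tray, 125 x 78 x 10 mm, loose on the bench, with four glass slides drying in it. Origin: centre of its underside; x along its length.

How it is judged (in metres and radians):
At the end, for the whole second after the job is handed in: Each of the four bottles stands in the holder of its cap colour: its axis within 10 mm of the holder's centre, its underside no more than 5 mm above the cup's floor, upright within about 7 degrees, at rest and released; so the black holder is empty (horizontal distance between bottle_red and holder_red below 0.01 m and z of bottle_red in the frame of holder_red below 0.013 m and angle between each of bottle_red, bottle_blue, bottle_yellow, bottle_green's own z axis and vertical below 0.12 rad and linear speed of each of bottle_red, bottle_blue, bottle_yellow, bottle_green below 0.02 m/s and contact force between the fingers and bottle_red below 0.1 N and horizontal distance between bottle_blue and holder_blue below 0.01 m and z of bottle_blue in the frame of holder_blue below 0.013 m and contact force between the fingers and bottle_blue below 0.1 N and horizontal distance between bottle_yellow and holder_yellow below 0.01 m and z of bottle_yellow in the frame of holder_yellow below 0.013 m and contact force between the fingers and bottle_yellow below 0.1 N and horizontal distance between bottle_green and holder_green below 0.01 m and z of bottle_green in the frame of holder_green below 0.013 m and contact force between the fingers and bottle_green below 0.1 N); the robot touches nothing.
It fails at once if a bottle is tipped over (more than about 35 degrees from upright) (angle between any of bottle_red, bottle_blue, bottle_yellow, bottle_green's own z axis and vertical above 0.6 rad).
It fails at once if a bottle is dropped: in free fall with its underside more than 50 mm above the bench ((height (world z) of bottle_red above 0.05 m and contact force between bottle_red and anything else below 0.02 N) or (height (world z) of bottle_blue above 0.05 m and contact force between bottle_blue and anything else below 0.02 N) or (height (world z) of bottle_yellow above 0.05 m and contact force between bottle_yellow and anything else below 0.02 N) or (height (world z) of bottle_green above 0.05 m and contact force between bottle_green and anything else below 0.02 N)).
It fails at once if the tray of drying slides is shifted by more than 15 mm (distance of slide_tray from where it was at the start of the episode above 0.015 m).
It also fails if it takes over 139 s, if anything falls off the work surface, if the arm or the gripper's body presses on something with over 40 N, if the wrist force passes 120 N, or if a joint passes its speed limit or range.

## Robot

A 7-joint arm with a two-finger parallel gripper is mounted at the origin on the work surface. World frame = base frame: x ahead of the robot, y to its left, z up, the work surface at z = 0. Lengths are in mm, angles in rad, forces in N, time in s.
With the tool pointing down it reaches from about 400 to 850 mm from the base axis. Payload 4.4 kg.
Tool frame: the origin (TCP) lies at the centre of the arm's flange, where the gripper is bolted on; the fingertips stand 199 mm ahead of it and the grasp point (between the pads) lies 180 mm ahead of it (tcp_to_tips is the distance from the TCP to the fingertips, in mm); x points along the fingers, y is the direction in which the jaws open and shut, and the axes are right-handed (so a half turn about x gives the same grasp; the last joint's range is limited). The gripper opens to 94 mm and grips with 3 to 60 N. Pads are 16 mm wide; open, the fingers measure 119 mm over their backs; the gripper's body (75 mm by 177 mm) begins 78 mm behind the grasp point.
Start: joints at [-1.273, 0.628, 0.038, 1.517, -0.027, 0.996, -0.02], TCP at [231.271, 607.478, 404.678] pointing down, gripper open.
Joint ranges: [-3.06, 3.06], [-0.37, 2.12], [-1.25, 1.32], [0.18, 2.47], [-1.1, 4.24], [0.23, 1.98], [-2.94, 2.94]. Speed limits (rad/s): [2.57, 2.57, 3.14, 3.14, 3.14, 3.14, 3.14].

## Interface

Orientations are given as a 3x3 rotation matrix whose columns are the frame's x, y, z axes.
In Python, from rig import state, camera, camera_model, finish_job, tcp_to_tips gives the robot as it stands.
- The arm moves only by the shell command python3 -m crank 'ROWS' [FORCE]. ROWS is JSON, a list of rows, each a list of 7 numbers: the shift along the tool's x, y, z in cm, then the turn, a rotation vector about the tool's x, y, z in degrees, then the opening in per cent of the stroke, from 0 (shut) to 100 (fully open). A call has 1 to 20 rows; each row shifts and turns the commanded pose from where the row before left it, along the tool's axes as they then stand; what a row does not reach is not made up. A row lasts 1/8 s, in which the tool goes at most 62.5 mm and 10.7 degrees, less where a joint would pass 70% of its speed; a pose out of reach is approached as far as the arm can. A call with a gripper value outside its range is refused whole. The fingers move at their own pace and stop on an object; FORCE is the grip in N (left out, the last holds). Time passes only in rows, so rows that do not move let the fingers close. It gives the time, the measured TCP pose, the force and the opening at its end, in the units of the state.
- state(): the state, without advancing time (a new reading comes with each control period).
- camera(name): name is "scene" or "top"; returns the picture (400x640x3 uint8, blue, green, red); there is no depth.
- camera_model(name): a dict with "fx", "fy", "cx", "cy" (pixels), "dist_coeffs" ([k1, k2, p1, p2, k3] as OpenCV has them; the pictures are not rectified), "xyz" and "rotation" of the camera in the world. Camera axes: x right, y up, looking along -z (the intrinsics and any distortion apply to the point x, -y, -z); pixel columns grow to the right and rows downward; lengths in mm; the calibration is good to about 2 mm. A picture is of the moment at which its call begins. camera_model takes no time and is no camera call.
- finish_job(): hands the job in, once; it reports no verdict.
The state is a dict: "t": time; "joint_positions": joint angles; "qd": joint speeds; "joint_efforts": joint torques, N m; "position": TCP position; "orientation": TCP orientation; "ft_force": force on the tool from outside, world axes, zero at the start; "wrist_torque": the same for the moment, N m; "finger_gap": finger opening in mm.
Only numpy, scipy, OpenCV 4.12 (cv2) and the standard library are available. Lean on these libraries where they do the work, as an engineer would, in place of code of your own. Each camera call takes 0.05 s, during which the arm holds its last target.

## Working session

There is one attempt and no reset: what is moved stays moved. The work goes in short steps, Python scripts to look and compute and a shell command to move; the robot and the scene stay as the last step left them, time stands still between calls to the robot, and variables do not carry over. Pictures are saved under pics/ and viewed, and the job is handed in when it is done.

```bash
ls; mkdir -p pics; python3 - <<'E'
from rig import state,camera,camera_model,tcp_to_tips
import cv2
for n in("scene","top"):
    cv2.imwrite(f"pics/{n}0.png",camera(n)); print(camera_model(n))
s=state(); print(s, tcp_to_tips)
E
```

```text
pics
{'fx': 519.360477036385, 'fy': 519.360477036385, 'cx': 322.95984588493957, 'cy': 202.87384282400143, 'dist_coeffs': array([-0.1104816,  0.       ,  0.       ,  0.       ,  0.       ]), 'xyz': array([1054.91125301,  869.85756115,  742.00983895]), 'rotation': array([[-0.88128242, -0.25969136,  0.39484388],
       [ 0.47242418, -0.50623016,  0.72148903],
       [ 0.01251741,  0.8223694 ,  0.56881622]])}
{'fx': 378.3347793908334, 'fy': 378.3347793908334, 'cx': 321.4349405738888, 'cy': 199.29215011516567, 'dist_coeffs': array([-0.07758429,  0.        ,  0.        ,  0.        ,  0.        ]), 'xyz': array([353.27524161, -21.51442048, 951.27603206]), 'rotation': array([[ 0.09761054,  0.96412403, -0.2468543 ],
       [-0.99522173,  0.09516509, -0.02184763],
       [ 0.00242808,  0.24780732,  0.96880629]])}
{'t': 0.1, 'joint_positions': array([-1.27281857,  0.62923414,  0.03844426,  1.51822304, -0.02702175,
        0.99626721, -0.01995941]), 'qd': array([-3.42168098e-04, -7.50784843e-04,  2.15523249e-04, -3.08200719e-03,
        4.24262201e-04, -9.12231201e-05, -9.25059330e-04]), 'joint_efforts': array([ 3.95639276e-03, -5.50784504e+01,  1.14761654e+00, -1.87117678e+01,
       -5.21882332e-02,  1.90857332e-02,  4.15366651e-05]), 'position': array([231.15311174, 607.25081757, 403.8727913 ]), 'orientation': array([[-5.78798135e-04,  3.55778638e-01,  9.34570075e-01],
       [-1.50688946e-03,  9.34568861e-01, -3.55779109e-01],
       [-9.99998697e-01, -1.61421808e-03, -4.80763424e-06]]), 'ft_force': array([0.52871688, 0.73533048, 0.25777247]), 'wrist_torque': array([-0.03866386, -0.00383325, -0.01964236]), 'finger_gap': 94.10836073856206} 199.2
```

View pics/scene0.png

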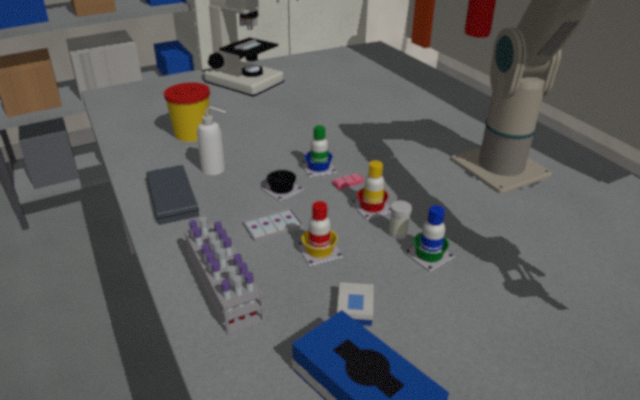

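View pics/top0.png

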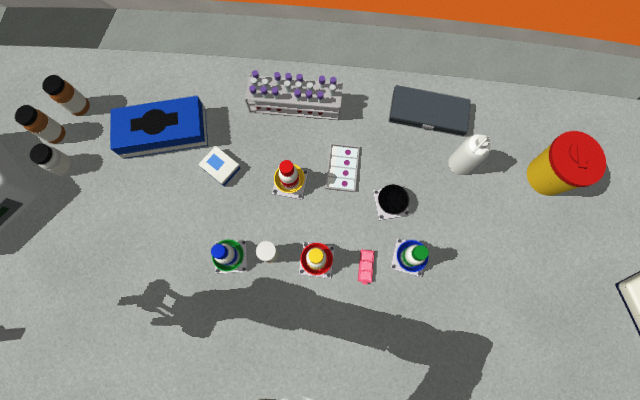

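Seen in the scene and top pictures: in the top view, the blue bottle stands in the green holder (~228,255), yellow in red (~317,258), green in blue (~411,256) and red in yellow (~289,180). The spare is at (392,202) and the tray at (344,168). So it is two swaps. A white cup (265,251) and a pink object (366,266) stand between the holders.

```bash
cat > h.py <<'E'
import numpy as np, cv2
from rig import state,camera,camera_model
def ray(cam,uv):
    m=camera_model(cam); K=np.array([[m['fx'],0,m['cx']],[0,m['fy'],m['cy']],[0,0,1]])
    p=cv2.undistortPoints(np.float64(uv).reshape(-1,1,2),K,m['dist_coeffs']).reshape(-1,2)
    d=np.c_[p[:,0],-p[:,1],-np.ones(len(p))]@m['rotation'].T
    return m['xyz'],d
def plane(cam,uv,z):
    o,d=ray(cam,uv); return o+d*((z-o[2])/d[:,2])[:,None]
def proj(cam,P):
    m=camera_model(cam); K=np.array([[m['fx'],0,m['cx']],[0,m['fy'],m['cy']],[0,0,1]])
    q=(np.float64(P).reshape(-1,3)-m['xyz'])@m['rotation']; q=q*[1,-1,-1]
    return cv2.projectPoints(q,np.zeros(3),np.zeros(3),K,m['dist_coeffs'])[0].reshape(-1,2)
R={'red':[(0,8),(172,180)],'yellow':[(20,32)],'green':[(45,85)],'blue':[(100,130)]}
def mask(img,c,smin=120,vmin=50):
    h=cv2.cvtColor(img,cv2.COLOR_BGR2HSV)
    if c=='black': return (h[...,2]<45).astype(np.uint8)
    m=np.zeros(h.shape[:2],np.uint8)
    for a,b in R[c]: m|=cv2.inRange(h,(a,smin,vmin),(b,255,255))//255
    return m
def blobs(img,c,amin=20,**k):
    n,l,s,ce=cv2.connectedComponentsWithStats(mask(img,c,**k))
    return [(l==i,s[i],ce[i]) for i in range(1,n) if s[i][4]>=amin]
E
python3 - <<'E'
import cv2
from h import *
t=cv2.imread('pics/top0.png'); s=cv2.imread('pics/scene0.png')
cv2.imwrite('pics/topz.png',cv2.resize(t[140:300,200:440],(800,533),interpolation=cv2.INTER_CUBIC))
cv2.imwrite('pics/scenez.png',cv2.resize(s[110:280,240:460],(776,600),interpolation=cv2.INTER_CUBIC))
for n,im in(('top',t),('scene',s)):
  for c in list(R)+['black']:
    for m,st,ce in blobs(im,c): print(n,c,st,ce.round(1))
E
```

```text
top red [ 549  131   57   56 2482] [577.2 158.6]
top red [279 160  15  16 189] [286.4 167.6]
top red [279 177  20  11  74] [290.1 183. ]
top red [300 243  33  32 460] [316.7 258.6]
top red [358 250  16  34 221] [365.3 266.3]
top yellow [ 527  146   50   50 1120] [545.  176.2]
top yellow [274 165  31  28 292] [289.6 180.8]
top yellow [309 248  15  16 182] [315.7 255.4]
top green [212 240  31  31 294] [230.2 256.1]
top green [412 245  17  16 197] [419.8 252.5]
top green [402 248  11  18  40] [405.  257.9]
top blue [ 110   96   95   59 3528] [156.7 125.7]
top blue [207 154  17  16 139] [215.1 161.7]
top blue [223 167  17  19  41] [231.  176.2]
top blue [397 240  31  32 319] [409.9 256.1]
top blue [211 243  17  16 201] [218.9 251.1]
top blue [225 247  12  18  47] [233.2 257.4]
top black [ 43  75  22  20 328] [53.3 84.7]
top black [ 15 105  23  21 343] [ 26.  115.1]
top black [131 110  47  24 735] [153.7 121.4]
top black [390 119  32   8  90] [405.3 122.3]
top black [433 127  33   8  98] [448.7 130.6]
top black [ 30 144  22  20 350] [ 40.6 153.6]
top black [379 185  30  29 691] [393.3 198
[... 933 characters left out ...]
20 284] [435.9 214.4]
scene blue [421 234  23  14 170] [431.4 242.1]
scene blue [349 295  13  13 149] [355.3 301.5]
scene blue [ 292  311  157   89 6117] [357.8 362.5]
scene black [241  12  16   7  75] [249.1  15.3]
scene black [495  35  19  37 518] [504.   53.4]
scene black [220  39  56  22 440] [247.7  49.6]
scene black [209  53  15  16 174] [215.9  60.6]
scene black [242  68  20   8  75] [251.   72.6]
scene black [ 41 122  10  12  29] [ 44.4 126. ]
scene black [487 125  12  10  29] [490.7 129.4]
scene black [ 21 127   9  11  25] [ 24.1 131.6]
scene black [  0 131  16  36 140] [  8.1 147.5]
scene black [267 171  28  22 492] [280.8 181. ]
scene black [ 335  341   68   56 1755] [368.2 367.9]
```

View pics/topz.png

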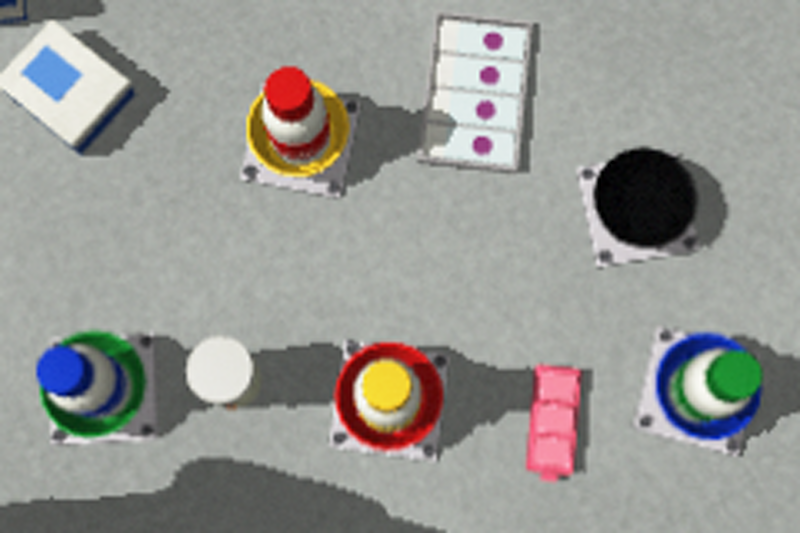

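View pics/scenez.png

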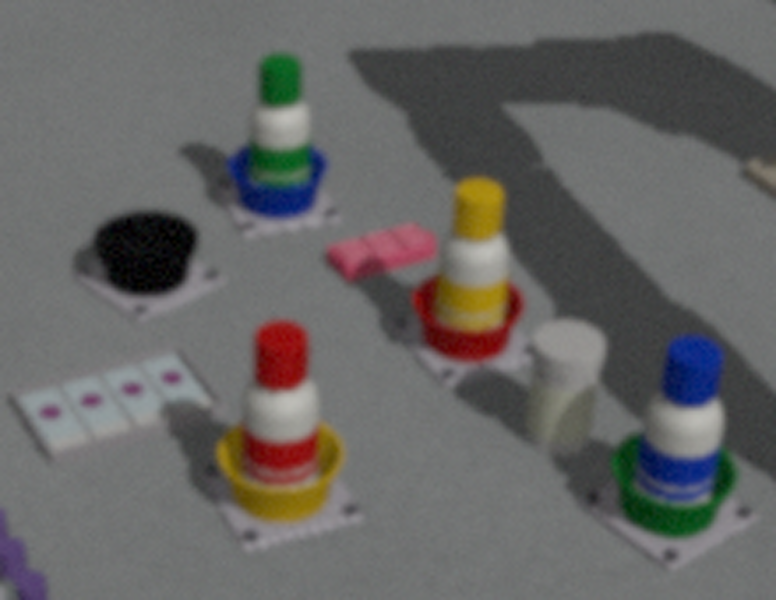

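```bash
cat > meas.py <<'E'
from h import *
from scipy.optimize import least_squares
def cap(img,cam,c,near=None,z=None):
    # candidates cap blobs -> xy at height z
    out=[]
    for m,st,ce in blobs(img,c,60): out.append((st[4],ce.round(1),plane(cam,[ce],z)[0,:2].round(1)))
    return out
def rim(img,cam,c,xy0,Rr=39.5,zr=38.):
    u=proj(cam,[[*xy0,zr]])[0]
    m=mask(img,c); yy,xx=np.mgrid[:400,:640]; 
    m=(m&(np.hypot(xx-u[0],yy-u[1])<26)).astype(np.uint8)
    cs=cv2.findContours(m,cv2.RETR_EXTERNAL,cv2.CHAIN_APPROX_NONE)[0]
    P=np.vstack([k.reshape(-1,2) for k in cs if len(k)>8]).astype(float)
    P=cv2.convexHull(P.astype(np.float32)).reshape(-1,2)
    X=plane(cam,P,zr)[:,:2]
    r=least_squares(lambda p:np.hypot(*(X-p[:2]).T)-Rr,np.array(xy0,float),loss='soft_l1',f_scale=1.5)
    return r.x.round(1),np.abs(r.fun).mean().round(2)
E
python3 - <<'E'
from meas import *
t=cv2.imread('pics/top0.png'); s=cv2.imread('pics/scene0.png')
T={'red':(286.4,167.6),'yellow':(315.7,255.4),'green':(419.8,252.5),'blue':(218.9,251.1)}
S={'red':(319.4,210.1),'yellow':(375.4,168.4),'green':(319.2,132),'blue':(435.9,214.4)}
for c in T:
    print('cap',c,plane('top',[T[c]],122)[0].round(1),plane('scene',[S[c]],112)[0].round(1))
    # full triangulation
    o1,d1=ray('top',[T[c]]);o2,d2=ray('scene',[S[c]])
    a=np.linalg.lstsq(np.c_[d1[0],-d2[0]],o2-o1,rcond=None)[0]; print((o1+d1[0]*a[0]).round(1),(o2+d2[0]*a[1]).round(1))
H={'green':(230,256),'red':(316.7,258.6),'blue':(410,256),'yellow':(289.6,179),'black':(393.3,198.9)}
for c in H:
    x0=plane('top',[H[c]],38)[0,:2]; r=rim(t,'top',c,x0); 
    print('rim',c,r, rim(s,'scene',c,r[0]))
E
```

```text
cap red [632.   85.3 122. ] [636.8  90.8 112. ]
[636.1  86.9 109.7] [635.1  87.6 109.5]
cap yellow [437.5  -2.7 122. ] [439.2   0.9 112. ]
[438.7  -2.4 110.3] [437.5  -1.5 110.2]
cap green [ 465.6 -230.   122. ] [ 469.7 -226.2  112. ]
[ 467.4 -233.3  108.7] [ 466.4 -232.6  108.4]
cap blue [425.3 210.2 122. ] [427.8 215.6 112. ]
[426.4 213.5 110.2] [426.  213.8 110.2]
rim green (array([426.7, 212.8]), np.float64(1.54)) (array([443.3, 228.8]), np.float64(4.05))
rim red (array([439.3,  -2.9]), np.float64(0.89)) (array([456. ,  16.2]), np.float64(21.31))
rim blue (array([ 468.6, -233. ]), np.float64(1.3)) (array([ 483.7, -203.6]), np.float64(7.51))
rim yellow (array([633.9,  86.6]), np.float64(0.92)) (array([646.5, 106.2]), np.float64(5.93))
rim black (array([ 605.2, -179.2]), np.float64(1.95)) (array([ 614.5, -158.4]), np.float64(7.55))
```

Caps triangulate to within 2 mm of the rim centres seen from above, at the expected height. The scene-view rim fits are occluded, so I discard them. First I square the tool so that tool y = world x and tool z = −world y.

```bash
python3 - <<'E'
from h import *
print(plane('top',[(394,199.5)],38)[0].round(1))
# white cup top guess & tray centre
print(plane('top',[(265,251)],80)[0].round(0), plane('top',[(344,168)],10)[0].round(0))
E
python3 -m crank '[[0,0,0,9.9,0,0,70],[0,0,0,9.9,0,0,70],[0,0,0,9.9,0,0,70],[0,0,0,9.9,0,0,70],[0,0,0,9.9,0,0,70],[0,0,0,9.9,0,0,70],[0,0,0,9.8,0,0,70],[0,0,0,0,0,0,70]]' 20
cat > st.py <<'E'
from h import *
import sys
s=state(); R=s['orientation']
print('t',round(s['t'],2),'pos',s['position'].round(1),'gap',s['finger_gap'].round(1),'f',s['ft_force'].round(1),'q',s['joint_positions'].round(2),'taxes',R[:,0].round(3),R[:,1].round(3))
if len(sys.argv)>3:
    d=np.array([float(a) for a in sys.argv[1:4]])-s['position']; print('tool delta cm',(R.T@d/10).round(2))
E
python3 st.py 428 213 404
```

```text
[ 603.3 -181.5   38. ]
[440. 115.  80.] [683. -51.  10.]
t: 1.1
position: [231.0, 607.4, 404.1]
orientation: [[0.0, 1.0, 0.001], [-0.001, 0.001, -1.0], [-1.0, 0.0, 0.001]]
ft_force: [-0.1, -0.4, -0.6]
finger_gap: 66.0Traceback (most recent call last):
  File "st.py", line 4, in <module>
    print('t',round(s['t'],2),'pos',s['position'].round(1),'gap',s['finger_gap'].round(1),'f',s['ft_force'].round(1),'q',s['joint_positions'].round(2),'taxes',R[:,0].round(3),R[:,1].round(3))
                                                                 ^^^^^^^^^^^^^^^^^^^^^
AttributeError: 'float' object has no attribute 'round'
```

```bash
sed -i "s/s\['finger_gap'\].round(1)/round(s['finger_gap'],1)/" st.py
python3 -m crank '[[0,1,2,0,0,0,70],[0,2,3.94,0,0,0,70],[0,2,3.94,0,0,0,70],[0,2,3.94,0,0,0,70],[0,2,3.94,0,0,0,70],[0,2,3.94,0,0,0,70],[0,2,3.94,0,0,0,70],[0,2,3.94,0,0,0,70],[0,2,3.94,0,0,0,70],[0,1.5,3.94,0,0,0,70],[0,1,1.94,0,0,0,70],[0,0,0,0,0,0,70],[0,0,0,0,0,0,70]]'; python3 st.py 426 213 293
python3 - <<'E'
from h import *
cv2.imwrite('pics/top1.png',camera('top'))
E
```

```text
t: 2.72
position: [425.5, 214.4, 404.6]
orientation: [[-0.001, 1.0, 0.002], [0.001, 0.002, -1.0], [-1.0, -0.001, -0.001]]
ft_force: [0.4, 0.3, -0.0]
finger_gap: 65.9
t 2.73 pos [425.5 214.4 404.6] gap 65.9 f [ 0.4  0.3 -0. ] q [-0.81  0.41  0.4   1.99 -0.22  0.78 -0.28] taxes [-0.001  0.001 -1.   ] [ 1.     0.002 -0.001]
tool delta cm [11.16  0.05  0.14]
```

View pics/top1.png

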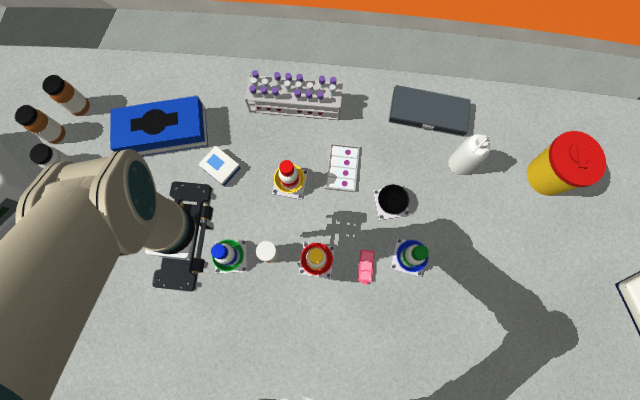

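The gripper hangs at about (185,235) in the picture, above and parallax-shifted from the blue cap (222,250). The path down is clear.

```bash
python3 -m crank '[[2,0.05,0.14,0,0,0,70],[2,0,0,0,0,0,70],[2,0,0,0,0,0,70],[2,0,0,0,0,0,70],[1.5,0,0,0,0,0,70],[1,0,0,0,0,0,70],[0.6,0,0,0,0,0,70],[0,0,0,0,0,0,70],[0,0,0,0,0,0,70]]'; python3 st.py 426 213 293
python3 - <<'E'
from h import *
im=camera('scene');cv2.imwrite('pics/s2.png',cv2.resize(im[100:350,300:600],(720,600)))
E
```

```text
t: 3.9
position: [426.6, 212.0, 294.1]
orientation: [[0.001, 1.0, -0.001], [0.0, -0.001, -1.0], [-1.0, 0.001, -0.0]]
ft_force: [-0.6, -1.5, -0.4]
finger_gap: 65.9
t 3.9 pos [426.6 212.  294.1] gap 65.9 f [-0.6 -1.5 -0.4] q [-0.72  0.58  0.29  2.1  -0.34  0.5  -0.18] taxes [ 0.001  0.    -1.   ] [ 1.    -0.001  0.001]
tool delta cm [ 0.11 -0.06 -0.1 ]
```

View pics/s2.png

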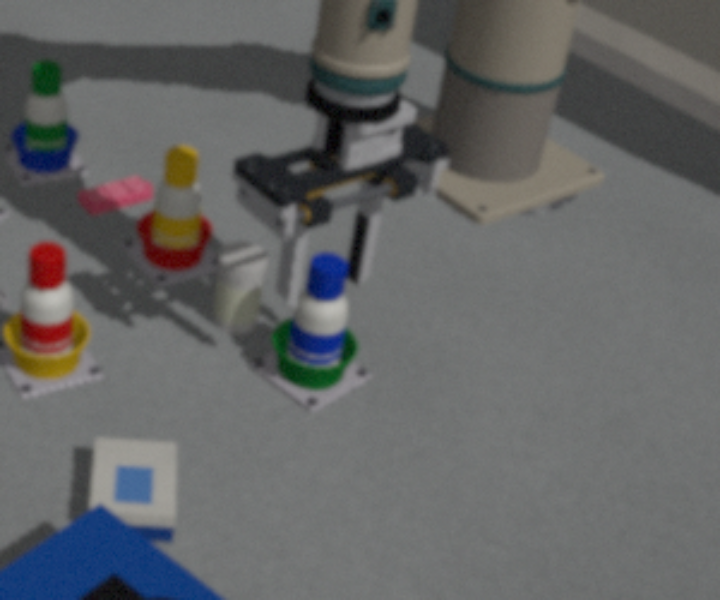

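The cap (crop 328,277) lies midway between the two finger tips (292,300) and (360,275). I close.

```bash
python3 -m crank '[[0,0,0,0,0,0,20],[0,0,0,0,0,0,20],[0,0,0,0,0,0,20],[0,0,0,0,0,0,20],[0,0,0,0,0,0,20],[0,0,0,0,0,0,20]]' 25;  python3 st.py
```

```text
t: 4.7
position: [426.4, 211.9, 293.6]
orientation: [[-0.0, 1.0, -0.001], [-0.0, -0.001, -1.0], [-1.0, -0.0, 0.0]]
ft_force: [-0.6, 0.1, -1.0]
finger_gap: 31.7
t 4.7 pos [426.4 211.9 293.6] gap 31.7 f [-0.6  0.1 -1. ] q [-0.72  0.58  0.29  2.1  -0.34  0.5  -0.18] taxes [-0. -0. -1.] [ 1.    -0.001 -0.   ]
```

```bash
python3 -m crank '[[-0.5,0,0,0,0,0,20],[-1.5,0,0,0,0,0,20],[-2,0,0,0,0,0,20],[-2,0,0,0,0,0,20],[-2,0,0,0,0,0,20],[-2,0,0,0,0,0,20],[-2,0,0,0,0,0,20],[-1.5,0,0,0,0,0,20],[-0.5,0,0,0,0,0,20],[0,0,0,0,0,0,20]]';  python3 st.py 604 -180 433
python3 - <<'E'
from h import *
im=camera('scene');cv2.imwrite('pics/s3.png',cv2.resize(im[60:310,300:600],(720,600)))
E
```

```text
t: 5.95
position: [426.3, 211.9, 433.7]
orientation: [[0.0, 1.0, -0.001], [0.0, -0.001, -1.0], [-1.0, 0.0, -0.0]]
ft_force: [-0.9, -0.5, -1.8]
finger_gap: 31.4
t 5.95 pos [426.3 211.9 433.7] gap 31.4 f [-0.9 -0.5 -1.8] q [-0.83  0.37  0.43  1.96 -0.2   0.86 -0.3 ] taxes [ 0.  0. -1.] [ 1.    -0.001  0.   ]
tool delta cm [ 0.06 17.79 39.18]
```

View pics/s3.png

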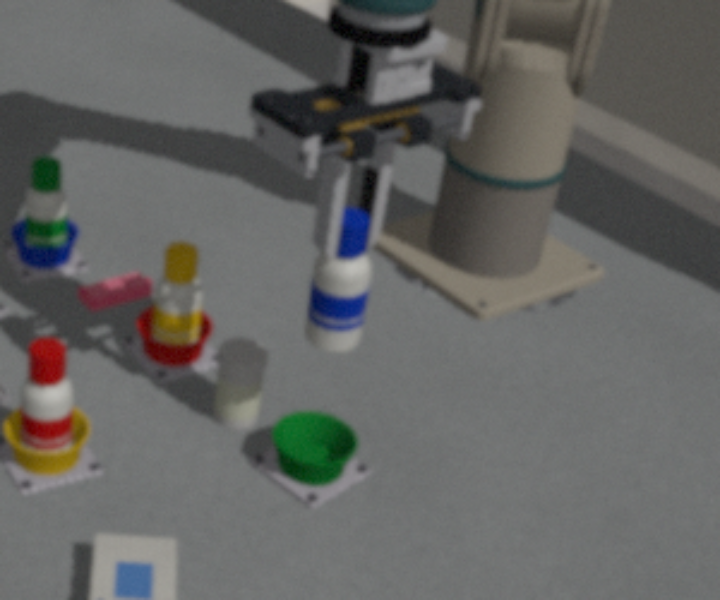

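The blue bottle (crop 340,290) is held upright and clear of the green holder (314,445). I carry it to the black spare.

```bash
python3 -m crank '[[0,0.4,0.9,0,0,0,20],[0,0.8,1.8,0,0,0,20],[0,1.1,2.4,0,0,0,20],[0,1.1,2.4,0,0,0,20],[0,1.1,2.4,0,0,0,20],[0,1.1,2.4,0,0,0,20],[0,1.1,2.4,0,0,0,20],[0,1.1,2.4,0,0,0,20],[0,1.1,2.4,0,0,0,20],[0,1.1,2.4,0,0,0,20],[0,1.1,2.4,0,0,0,20],[0,1.1,2.4,0,0,0,20],[0,1.1,2.4,0,0,0,20],[0,1.1,2.4,0,0,0,20],[0,1.1,2.4,0,0,0,20],[0,1.1,2.4,0,0,0,20],[0,0.8,1.8,0,0,0,20],[0,0.4,1.1,0,0,0,20],[0,0,0,0,0,0,20],[0,0,0,0,0,0,20]]';  python3 st.py 604 -180 296
python3 - <<'E'
from meas import *
im=camera('top');cv2.imwrite('pics/top2.png',im)
print(rim(im,'top','green',(426,213)))
E
```

```text
t: 8.5
position: [604.1, -179.3, 433.5]
orientation: [[-0.001, 1.0, 0.0], [0.001, 0.0, -1.0], [-1.0, -0.001, -0.001]]
ft_force: [-0.2, 0.3, -2.3]
finger_gap: 31.6
t 8.5 pos [ 604.1 -179.3  433.5] gap 31.6 f [-0.2  0.3 -2.3] q [-0.01  0.6   0.43  1.55 -0.28  1.05  0.49] taxes [-0.001  0.001 -1.   ] [ 1.     0.    -0.001]
tool delta cm [13.75  0.    0.09]Traceback (most recent call last):
  File "<stdin>", line 3, in <module>
  File "meas.py", line 13, in rim
    P=np.vstack([k.reshape(-1,2) for k in cs if len(k)>8]).astype(float)
      ~~~~~~~~~^^^^^^^^^^^^^^^^^^^^^^^^^^^^^^^^^^^^^^^^^^^
    return _nx.concatenate(arrs, 0, dtype=dtype, casting=casting)
           ~~~~~~~~~~~~~~~^^^^^^^^^^^^^^^^^^^^^^^^^^^^^^^^^^^^^^^
ValueError: need at least one array to concatenate
```

View pics/top2.png

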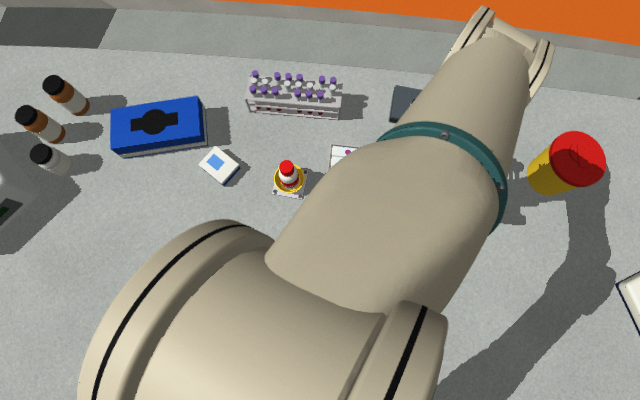

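The arm hides the spare in this view. The pose is on target, so I lower most of the way and watch the force.

```bash
python3 -m crank '[[0.8,0,0.08,0,0,0,20],[1.6,0,0,0,0,0,20],[2,0,0,0,0,0,20],[2,0,0,0,0,0,20],[2,0,0,0,0,0,20],[2,0,0,0,0,0,20],[1.2,0,0,0,0,0,20],[0.8,0,0,0,0,0,20],[0.4,0,0,0,0,0,20],[0.2,0,0,0,0,0,20],[0,0,0,0,0,0,20],[0,0,0,0,0,0,20]]';  python3 st.py 604 -180 296
python3 - <<'E'
from h import *
im=camera('scene');cv2.imwrite('pics/s4.png',cv2.resize(im[60:310,200:500],(720,600)))
E
```

```text
t: 10.05
position: [604.3, -181.1, 304.1]
orientation: [[0.001, 1.0, -0.001], [-0.0, -0.001, -1.0], [-1.0, 0.001, 0.0]]
ft_force: [-1.2, 0.3, -2.4]
finger_gap: 31.7
t 10.05 pos [ 604.3 -181.1  304.1] gap 31.7 f [-1.2  0.3 -2.4] q [ 0.03  0.75  0.36  1.67 -0.35  0.79  0.55] taxes [ 0.001 -0.    -1.   ] [ 1.    -0.001  0.001]
tool delta cm [ 0.81 -0.03 -0.11]
```

View pics/s4.png

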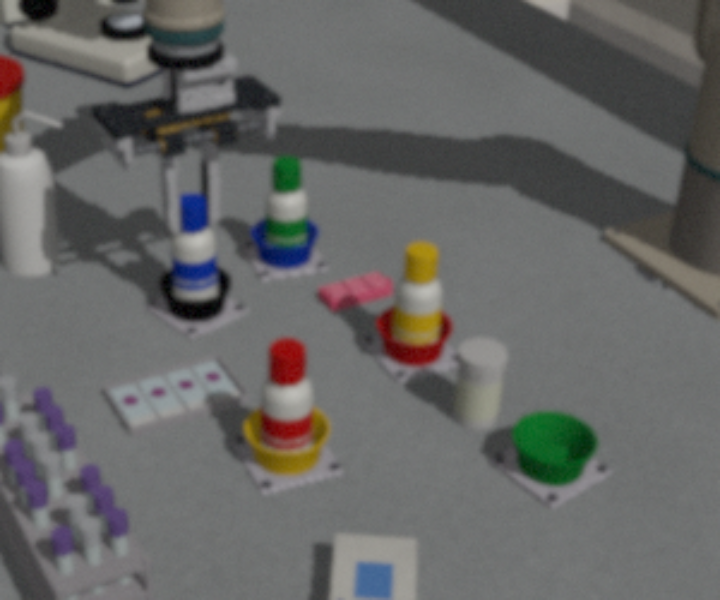

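The blue bottle hangs centred in the black cup (crop 195,275), about 10 mm above its floor.

```bash
python3 -m crank '[[0.4,0,0,0,0,0,20],[0.3,0,0,0,0,0,20],[0.2,0,0,0,0,0,20],[0.15,0,0,0,0,0,20],[0,0,0,0,0,0,20],[0,0,0,0,0,0,20]]';  python3 st.py
```

```text
t: 10.85
position: [604.0, -181.2, 293.6]
orientation: [[0.0, 1.0, -0.001], [0.0, -0.001, -1.0], [-1.0, 0.0, -0.0]]
ft_force: [-1.8, 0.6, 4.2]
finger_gap: 31.6
t 10.85 pos [ 604.  -181.2  293.6] gap 31.6 f [-1.8  0.6  4.2] q [ 0.04  0.76  0.36  1.68 -0.35  0.77  0.56] taxes [ 0.  0. -1.] [ 1.    -0.001  0.   ]
```

Contact force is +4 N, so it stands on the floor. I release, rise and go above the green bottle.

```bash
python3 -m crank '[[0,0,0,0,0,0,50],[0,0,0,0,0,0,70],[0,0,0,0,0,0,70],[0,0,0,0,0,0,70],[-1,0,0,0,0,0,70],[-2,0,0,0,0,0,70],[-2,0,0,0,0,0,70],[-2,0,0,0,0,0,70],[-2,0,0,0,0,0,70],[-2,0,0,0,0,0,70],[0,-1.7,0.7,0,0,0,70],[0,-3,1.1,0,0,0,70],[0,-3,1.1,0,0,0,70],[0,-3,1.1,0,0,0,70],[0,-2,0.8,0,0,0,70],[0,-1,0.4,0,0,0,70],[0,0,0,0,0,0,70],[0,0,0,0,0,0,70]]';  python3 st.py 467 -233 293
python3 - <<'E'
from h import *
im=camera('scene');cv2.imwrite('pics/s5.png',cv2.resize(im[60:310,200:500],(720,600)))
E
```

```text
t: 13.1
position: [468.0, -232.5, 403.3]
orientation: [[0.001, 1.0, 0.0], [0.0, 0.0, -1.0], [-1.0, 0.001, -0.0]]
ft_force: [-0.2, 0.3, 0.2]
finger_gap: 66.0
t 13.1 pos [ 468.  -232.5  403.3] gap 66.0 f [-0.2  0.3  0.2] q [ 0.11  0.48  0.43  1.88 -0.26  0.84  0.68] taxes [ 0.001  0.    -1.   ] [1.    0.    0.001]
tool delta cm [11.03 -0.11  0.05]
```

View pics/s5.png

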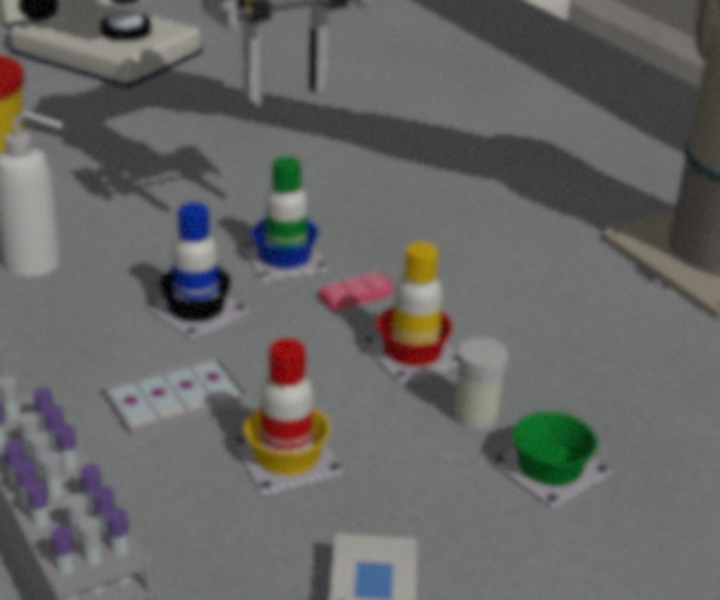

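Blue stands upright in the black holder (crop 195,260), and the gripper is above the green bottle (288,210). I descend and grip.

```bash
python3 -m crank '[[2,-0.1,0,0,0,0,70],[2,0,0,0,0,0,70],[2,0,0,0,0,0,70],[2,0,0,0,0,0,70],[1.5,0,0,0,0,0,70],[1,0,0,0,0,0,70],[0.5,0,0,0,0,0,70],[0,0,0,0,0,0,70],[0,0,0,0,0,0,20],[0,0,0,0,0,0,20],[0,0,0,0,0,0,20],[0,0,0,0,0,0,20],[0,0,0,0,0,0,20],[0,0,0,0,0,0,20]]' 25;  python3 st.py 427 212.5 433
python3 - <<'E'
from h import *
im=camera('scene');cv2.imwrite('pics/s6.png',cv2.resize(im[60:310,200:500],(720,600)))
E
```

```text
t: 14.9
position: [466.1, -232.9, 293.3]
orientation: [[0.0, 1.0, -0.001], [-0.0, -0.001, -1.0], [-1.0, 0.0, 0.0]]
ft_force: [-1.3, -0.4, 1.9]
finger_gap: 31.5
t 14.9 pos [ 466.1 -232.9  293.3] gap 31.5 f [-1.3 -0.4  1.9] q [ 0.19  0.63  0.34  1.99 -0.37  0.58  0.77] taxes [ 0. -0. -1.] [ 1.    -0.001  0.   ]
tool delta cm [-13.97  -3.95 -44.54]
```

View pics/s6.png

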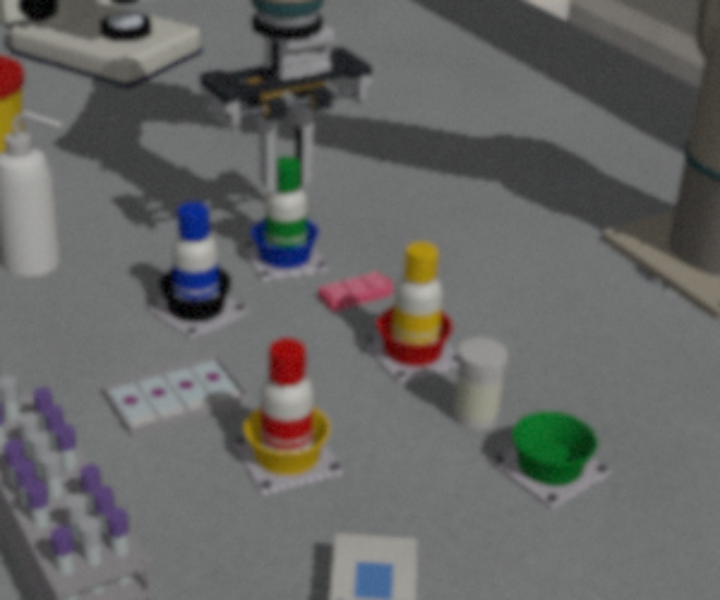

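Green is gripped. I lift and carry it through a via point at about x=530, clear of the yellow bottle.

```bash
python3 -m crank '[[-0.5,0,0,0,0,0,20],[-1.5,0,0,0,0,0,20],[-2,0,0,0,0,0,20],[-2,0,0,0,0,0,20],[-2,0,0,0,0,0,20],[-2,0,0,0,0,0,20],[-2,0,0,0,0,0,20],[-1.5,0,0,0,0,0,20],[-0.5,0,0,0,0,0,20],[0,0,0,0,0,0,20],[0,0.3,-0.9,0,0,0,20],[0,0.6,-1.8,0,0,0,20],[0,0.7,-2.4,0,0,0,20],[0,0.7,-2.4,0,0,0,20],[0,0.7,-2.4,0,0,0,20],[0,0.7,-2.4,0,0,0,20],[0,0.7,-2.4,0,0,0,20],[0,0.7,-2.4,0,0,0,20],[0,0.7,-2.4,0,0,0,20],[0,0.6,-2.4,0,0,0,20]]';  python3 st.py 427 212.5 433
```

```text
t: 17.45
position: [530.3, -12.3, 432.3]
orientation: [[-0.002, 1.0, -0.0], [0.0, -0.0, -1.0], [-1.0, -0.002, -0.0]]
ft_force: [-0.2, -0.3, -2.3]
finger_gap: 31.8
t 17.45 pos [530.3 -12.3 432.3] gap 31.8 f [-0.2 -0.3 -2.3] q [-0.33  0.45  0.43  1.82 -0.23  0.92  0.21] taxes [-0.002  0.    -1.   ] [ 1.    -0.    -0.002]
tool delta cm [ -0.04 -10.33 -22.48]
```

```bash
python3 -m crank '[[0,-1,-2.4,0,0,0,20],[0,-1.1,-2.4,0,0,0,20],[0,-1.1,-2.4,0,0,0,20],[0,-1.1,-2.4,0,0,0,20],[0,-1.1,-2.4,0,0,0,20],[0,-1.1,-2.4,0,0,0,20],[0,-1.1,-2.4,0,0,0,20],[0,-1.1,-2.4,0,0,0,20],[0,-0.9,-1.8,0,0,0,20],[0,-0.7,-1.2,0,0,0,20],[0,-0.1,-0.3,0,0,0,20],[0,0,0,0,0,0,20],[0,0,0,0,0,0,20]]';  python3 st.py 426.5 213 304
python3 - <<'E'
from h import *
im=camera('scene');cv2.imwrite('pics/s7.png',cv2.resize(im[60:310,300:600],(720,600)))
im=camera('top');cv2.imwrite('pics/t7.png',im)
E
```

```text
t: 19.08
position: [426.8, 210.4, 433.2]
orientation: [[0.0, 1.0, -0.002], [-0.0, -0.002, -1.0], [-1.0, 0.0, 0.0]]
ft_force: [-0.1, 0.7, -1.4]
finger_gap: 31.7
t 19.07 pos [426.8 210.4 433.2] gap 31.7 f [-0.1  0.7 -1.4] q [-0.83  0.37  0.42  1.96 -0.19  0.86 -0.3 ] taxes [ 0. -0. -1.] [ 1.    -0.002  0.   ]
tool delta cm [12.92 -0.03 -0.27]
```

View pics/s7.png

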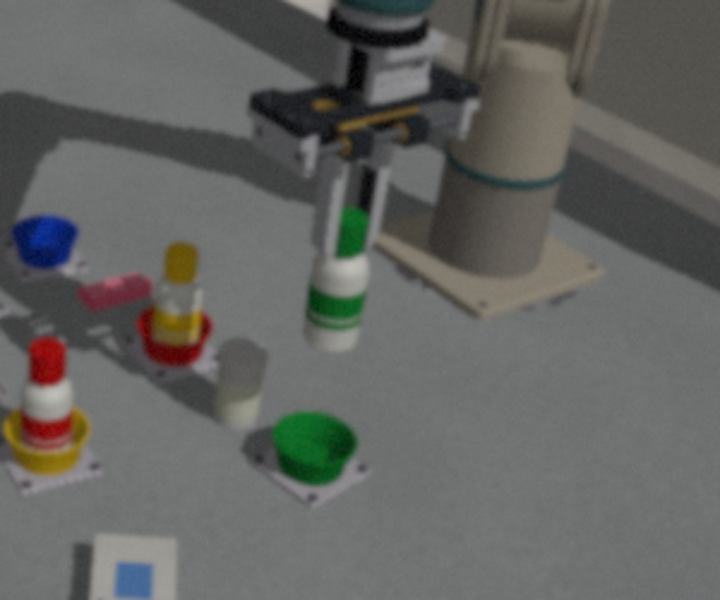

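View pics/t7.png

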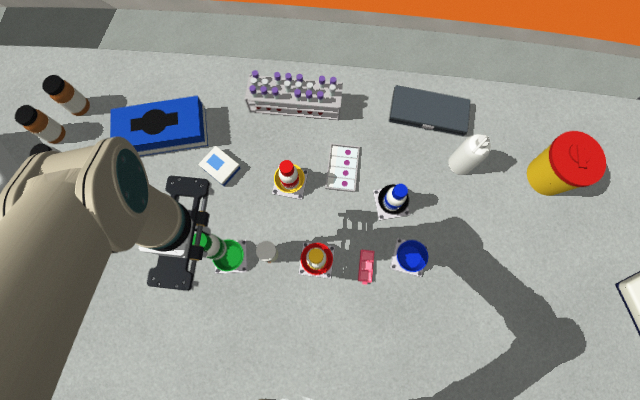

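The green bottle is held upright over its cup (scene crop 340,290). The blue holder is now empty in the top view (411,257), and blue stands in the black one (397,195). I re-measure the blue rim now that it is empty, and the parked blue cap, then lower.

```bash
python3 - <<'E'
from meas import *
im=cv2.imread('pics/t7.png'); print(rim(im,'top','blue',(468,-233)))
for m,st,ce in blobs(im,'blue',60): print(ce.round(1),plane('top',[ce],112)[0].round(1))
E
python3 -m crank '[[0.8,0,-0.26,0,0,0,20],[1.6,0,0,0,0,0,20],[2,0,0,0,0,0,20],[2,0,0,0,0,0,20],[2,0,0,0,0,0,20],[2,0,0,0,0,0,20],[1.2,0,0,0,0,0,20],[0.8,0,0,0,0,0,20],[0.4,0,0,0,0,0,20],[0.2,0,0,0,0,0,20],[0,0,0,0,0,0,20],[0,0,0,0,0,0,20]]';  python3 st.py 426.5 213 294
python3 - <<'E'
from h import *
im=camera('scene');cv2.imwrite('pics/s8.png',cv2.resize(im[60:310,300:600],(720,600)))
E
```

```text
(array([ 468.8, -232.8]), np.float64(1.02))
[160.5 123.6] [719.3 409.6 112. ]
[215.1 161.8] [633.4 256.7 112. ]
[399.5 191.2] [ 604.1 -180.2  112. ]
[412.1 255.5] [ 458.7 -215.5  112. ]
t: 20.68
position: [426.6, 213.8, 303.5]
orientation: [[0.001, 1.0, -0.001], [0.0, -0.001, -1.0], [-1.0, 0.001, -0.0]]
ft_force: [0.2, 0.8, -0.6]
finger_gap: 32.0
t 20.68 pos [426.6 213.8 303.5] gap 32.0 f [ 0.2  0.8 -0.6] q [-0.73  0.57  0.31  2.09 -0.33  0.53 -0.19] taxes [ 0.001  0.    -1.   ] [ 1.    -0.001  0.001]
tool delta cm [ 0.95 -0.01  0.08]
```

View pics/s8.png

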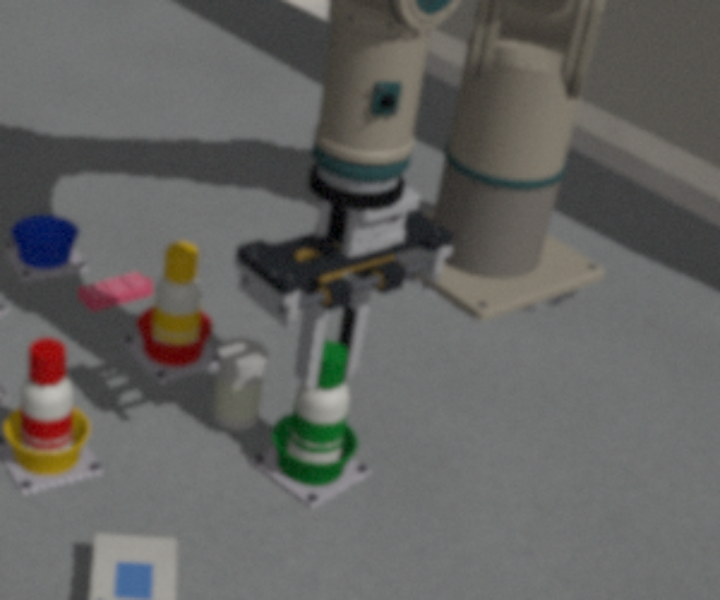

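Green hangs in the green cup (crop 318,430), with free space all round. I set it down.

```bash
python3 -m crank '[[0.4,0,0.04,0,0,0,20],[0.3,0,0,0,0,0,20],[0.2,0,0,0,0,0,20],[0.1,0,0,0,0,0,20],[0,0,0,0,0,0,20],[0,0,0,0,0,0,20]]';  python3 st.py
```

```text
t: 21.48
position: [426.4, 213.3, 293.3]
orientation: [[-0.0, 1.0, -0.001], [0.0, -0.001, -1.0], [-1.0, -0.0, -0.0]]
ft_force: [-1.8, -1.0, 2.8]
finger_gap: 31.8
t 21.48 pos [426.4 213.3 293.3] gap 31.8 f [-1.8 -1.   2.8] q [-0.72  0.58  0.29  2.1  -0.34  0.5  -0.18] taxes [-0.  0. -1.] [ 1.    -0.001 -0.   ]
```

```bash
python3 -m crank '[[0,0,0,0,0,0,50],[0,0,0,0,0,0,70],[0,0,0,0,0,0,70],[0,0,0,0,0,0,70],[-1,0,0,0,0,0,70],[-2,0,0,0,0,0,70],[-2,0,0,0,0,0,70],[-2,0,0,0,0,0,70],[-2,0,0,0,0,0,70],[-2,0,0,0,0,0,70],[0,1,2,0,0,0,70],[0,2,4.4,0,0,0,70],[0,2,4.4,0,0,0,70],[0,2,4.4,0,0,0,70],[0,2,4.4,0,0,0,70],[0,2,4.4,0,0,0,70],[0,2,4.4,0,0,0,70],[0,2,4.4,0,0,0,70],[0,1.8,4.4,0,0,0,70],[0,1,2.2,0,0,0,70]]'
python3 -m crank '[[0,0,0,0,0,0,70],[0,0,0,0,0,0,70]]' >/dev/null;  python3 st.py 604 -180.5 293
python3 - <<'E'
from h import *
im=camera('scene');cv2.imwrite('pics/s9.png',cv2.resize(im[60:310,200:500],(720,600)))
E
```

```text
t: 23.98
position: [604.2, -184.0, 403.9]
orientation: [[0.0, 1.0, -0.004], [-0.002, -0.004, -1.0], [-1.0, 0.0, 0.002]]
ft_force: [-0.3, 0.1, -0.5]
finger_gap: 65.4
t 24.23 pos [ 603.9 -179.4  403.2] gap 65.6 f [-0.3  0.  -1.3] q [ 0.01  0.63  0.39  1.59 -0.27  0.98  0.49] taxes [-0.001  0.001 -1.   ] [ 1.     0.    -0.001]
tool delta cm [11.02  0.02  0.13]
```

View pics/s9.png

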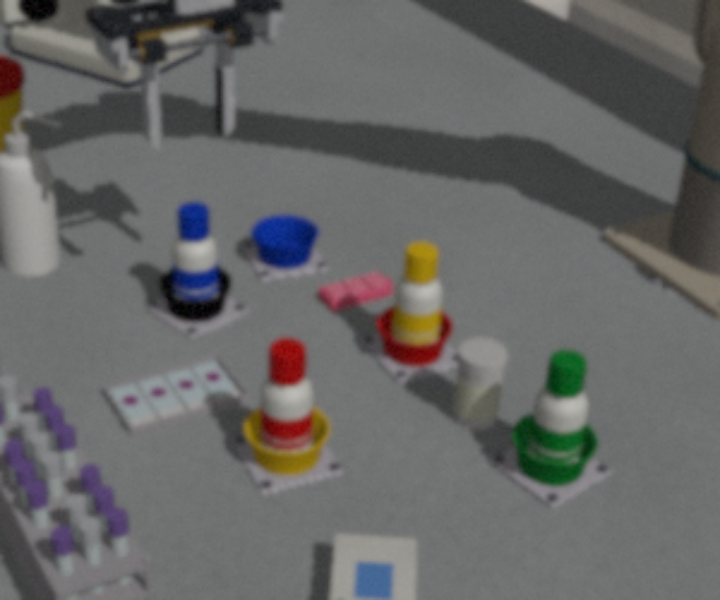

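Green stands upright in the green holder (crop 560,420). Now blue: descend, grip and lift.

```bash
python3 -m crank '[[2,0,0.1,0,0,0,70],[2,0,0,0,0,0,70],[2,0,0,0,0,0,70],[2,0,0,0,0,0,70],[1.5,0,0,0,0,0,70],[1,0,0,0,0,0,70],[0.5,0,0,0,0,0,70],[0,0,0,0,0,0,70],[0,0,0,0,0,0,20],[0,0,0,0,0,0,20],[0,0,0,0,0,0,20],[0,0,0,0,0,0,20],[0,0,0,0,0,0,20],[0,0,0,0,0,0,20]]' 25;  python3 st.py 468.5 -233 293
```

```text
t: 26.02
position: [604.1, -181.9, 293.2]
orientation: [[-0.0, 1.0, -0.001], [0.0, -0.001, -1.0], [-1.0, -0.0, -0.0]]
ft_force: [-0.8, 0.1, 1.2]
finger_gap: 31.6
t 26.02 pos [ 604.1 -181.9  293.2] gap 31.6 f [-0.8  0.1  1.2] q [ 0.05  0.76  0.33  1.68 -0.33  0.76  0.54] taxes [-0.  0. -1.] [ 1.    -0.001 -0.   ]
tool delta cm [  0.02 -13.56   5.13]
```

```bash
python3 -m crank '[[-0.5,0,0,0,0,0,20],[-1.5,0,0,0,0,0,20],[-2,0,0,0,0,0,20],[-2,0,0,0,0,0,20],[-1.5,0,0,0,0,0,20],[-0.5,0,0,0,0,0,20],[0,0,0,0,0,0,20],[0,-0.8,0.3,0,0,0,20],[0,-1.6,0.6,0,0,0,20],[0,-2.2,0.8,0,0,0,20],[0,-2.2,0.8,0,0,0,20],[0,-2.2,0.8,0,0,0,20],[0,-2.2,0.8,0,0,0,20],[0,-1.6,0.7,0,0,0,20],[0,-0.75,0.3,0,0,0,20],[0,0,0,0,0,0,20],[0,0,0,0,0,0,20]]';  python3 st.py 468.5 -233 303
```

```text
t: 28.15
position: [469.4, -232.3, 373.1]
orientation: [[0.001, 1.0, 0.0], [0.0, 0.0, -1.0], [-1.0, 0.001, -0.0]]
ft_force: [-0.2, 0.4, -1.2]
finger_gap: 31.8
t 28.15 pos [ 469.4 -232.3  373.1] gap 31.8 f [-0.2  0.4 -1.2] q [ 0.15  0.52  0.38  1.91 -0.27  0.76  0.68] taxes [ 0.001  0.    -1.   ] [1.    0.    0.001]
tool delta cm [ 7.01 -0.09  0.07]
```

```bash
python3 -m crank '[[0.8,0,0,0,0,0,20],[1.6,0,0,0,0,0,20],[2,0,0,0,0,0,20],[1.2,0,0,0,0,0,20],[0.8,0,0,0,0,0,20],[0.4,0,0,0,0,0,20],[0.2,0,0,0,0,0,20],[0,0,0,0,0,0,20],[0,0,0,0,0,0,20]]';  python3 st.py 468.5 -233 293
python3 - <<'E'
from h import *
im=camera('scene');cv2.imwrite('pics/s10.png',cv2.resize(im[60:310,200:500],(720,600)))
E
```

```text
t: 29.28
position: [468.7, -232.8, 303.5]
orientation: [[0.001, 1.0, -0.001], [-0.0, -0.001, -1.0], [-1.0, 0.001, 0.0]]
ft_force: [-0.6, 0.7, -1.5]
finger_gap: 31.3
t 29.27 pos [ 468.7 -232.8  303.5] gap 31.3 f [-0.6  0.7 -1.5] q [ 0.19  0.62  0.32  1.97 -0.33  0.6   0.73] taxes [ 0.001 -0.    -1.   ] [ 1.    -0.001  0.001]
tool delta cm [ 1.05 -0.02  0.02]
```

View pics/s10.png

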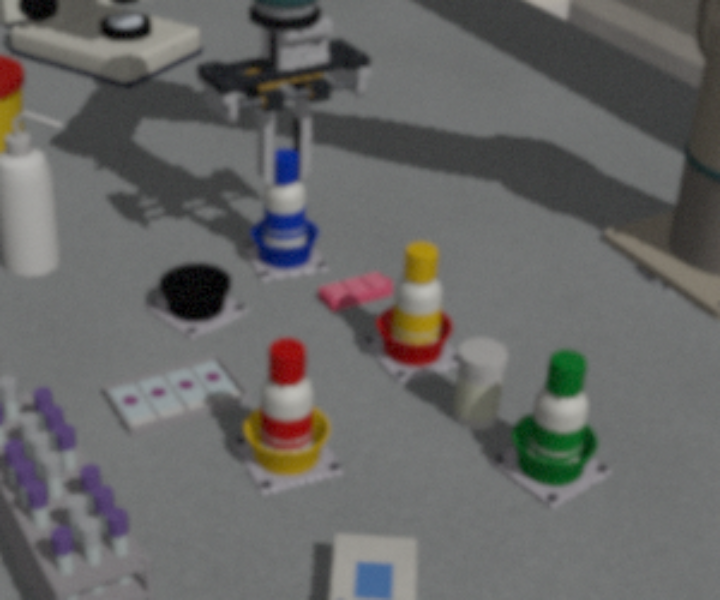

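Blue hangs centred in the blue cup (crop 286,225). I set it down.

```bash
python3 -m crank '[[0.4,0,0,0,0,0,20],[0.3,0,0,0,0,0,20],[0.2,0,0,0,0,0,20],[0.12,0,0,0,0,0,20],[0,0,0,0,0,0,20],[0,0,0,0,0,0,20]]';  python3 st.py
```

```text
t: 30.08
position: [468.5, -232.8, 293.1]
orientation: [[-0.0, 1.0, -0.001], [0.0, -0.001, -1.0], [-1.0, -0.0, -0.0]]
ft_force: [-1.8, 0.3, 3.7]
finger_gap: 31.7
t 30.07 pos [ 468.5 -232.8  293.1] gap 31.7 f [-1.8  0.3  3.7] q [ 0.2   0.63  0.31  1.98 -0.34  0.58  0.74] taxes [-0.  0. -1.] [ 1.    -0.001 -0.   ]
```

```bash
python3 -m crank '[[0,0,0,0,0,0,50],[0,0,0,0,0,0,70],[0,0,0,0,0,0,70],[0,0,0,0,0,0,70],[-1,0,0,0,0,0,70],[-2,0,0,0,0,0,70],[-2,0,0,0,0,0,70],[-2,0,0,0,0,0,70],[-2,0,0,0,0,0,70],[-2,0,0,0,0,0,70],[0,-0.3,-2,0,0,0,70],[0,-0.5,-4,0,0,0,70],[0,-0.5,-4,0,0,0,70],[0,-0.5,-4,0,0,0,70],[0,-0.5,-4,0,0,0,70],[0,-0.4,-3,0,0,0,70],[0,-0.3,-2,0,0,0,70],[0,0,0,0,0,0,70],[0,0,0,0,0,0,70]]';  python3 st.py 438 -2 293
python3 - <<'E'
from h import *
im=camera('scene');cv2.imwrite('pics/s11.png',cv2.resize(im[60:310,200:500],(720,600)))
E
```

```text
t: 32.45
position: [438.9, -3.6, 403.4]
orientation: [[0.001, 1.0, -0.002], [-0.0, -0.002, -1.0], [-1.0, 0.001, 0.0]]
ft_force: [-0.5, -0.5, 0.3]
finger_gap: 66.1
t 32.45 pos [438.9  -3.6 403.4] gap 66.1 f [-0.5 -0.5  0.3] q [-0.36  0.36  0.41  2.09 -0.21  0.74  0.18] taxes [ 0.001 -0.    -1.   ] [ 1.    -0.002  0.001]
tool delta cm [11.04 -0.1  -0.16]
```

View pics/s11.png

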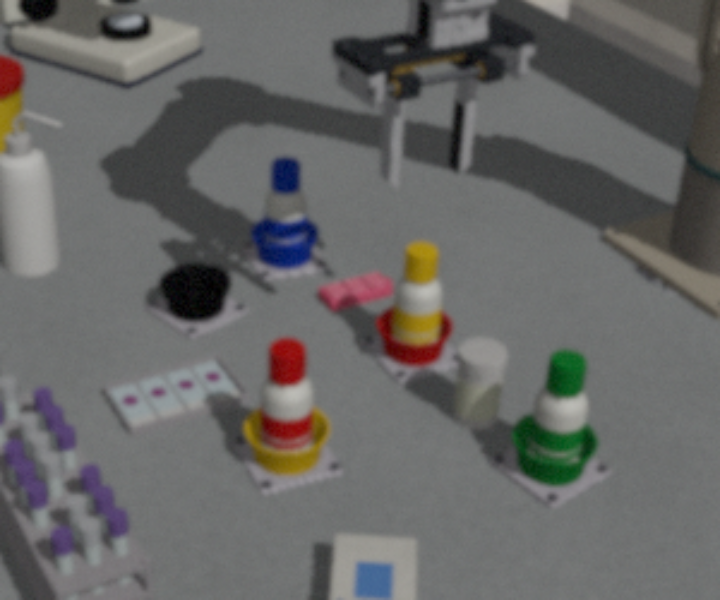

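Blue stands in the blue holder (crop 286,215), and the gripper is over yellow (418,300). I descend and grip.

```bash
python3 -m crank '[[2,-0.05,-0.12,0,0,0,70],[2,0,0,0,0,0,70],[2,0,0,0,0,0,70],[2,0,0,0,0,0,70],[1.5,0,0,0,0,0,70],[1,0,0,0,0,0,70],[0.5,0,0,0,0,0,70],[0,0,0,0,0,0,70],[0,0,0,0,0,0,20],[0,0,0,0,0,0,20],[0,0,0,0,0,0,20],[0,0,0,0,0,0,20],[0,0,0,0,0,0,20],[0,0,0,0,0,0,20]]' 25;  python3 st.py 604 -180.5 373
```

```text
t: 34.25
position: [438.2, -1.5, 293.0]
orientation: [[-0.0, 1.0, -0.001], [0.0, -0.001, -1.0], [-1.0, -0.0, -0.0]]
ft_force: [-1.0, -0.5, 1.1]
finger_gap: 31.5
t 34.25 pos [438.2  -1.5 293. ] gap 31.5 f [-1.  -0.5  1.1] q [-0.26  0.55  0.28  2.2  -0.35  0.44  0.3 ] taxes [-0.  0. -1.] [ 1.    -0.001 -0.   ]
tool delta cm [-8.01 16.59 17.89]
```

```bash
python3 -m crank '[[-0.5,0,0,0,0,0,20],[-1.5,0,0,0,0,0,20],[-2,0,0,0,0,0,20],[-2,0,0,0,0,0,20],[-1.5,0,0,0,0,0,20],[-0.5,0,0,0,0,0,20],[0,0,0,0,0,0,20],[0,0.8,0.8,0,0,0,20],[0,1.6,1.6,0,0,0,20],[0,1.7,1.9,0,0,0,20],[0,1.7,1.9,0,0,0,20],[0,1.7,1.9,0,0,0,20],[0,1.7,1.9,0,0,0,20],[0,1.7,1.9,0,0,0,20],[0,1.7,1.9,0,0,0,20],[0,1.7,1.9,0,0,0,20],[0,1.5,1.4,0,0,0,20],[0,0.8,0.8,0,0,0,20],[0,0,0,0,0,0,20],[0,0,0,0,0,0,20]]';  python3 st.py 604 -180.5 303
python3 - <<'E'
from h import *
im=camera('scene');cv2.imwrite('pics/s12.png',cv2.resize(im[60:310,200:500],(720,600)))
E
```

```text
t: 36.75
position: [603.7, -180.1, 372.6]
orientation: [[-0.001, 1.0, -0.0], [0.001, -0.0, -1.0], [-1.0, -0.001, -0.001]]
ft_force: [-0.4, 1.1, -1.7]
finger_gap: 32.1
t 36.75 pos [ 603.7 -180.1  372.6] gap 32.1 f [-0.4  1.1 -1.7] q [ 0.03  0.66  0.36  1.62 -0.28  0.92  0.49] taxes [-0.001  0.001 -1.   ] [ 1.    -0.    -0.001]
tool delta cm [6.96 0.04 0.05]
```

View pics/s12.png

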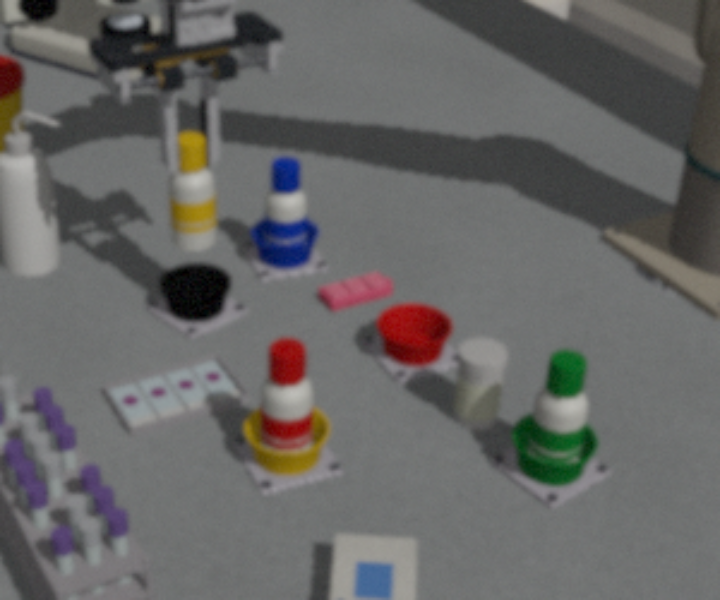

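Yellow is upright above the black cup (crop 195,200), directly over its centre. I lower it to contact.

```bash
python3 -m crank '[[0.8,0,0,0,0,0,20],[1.6,0,0,0,0,0,20],[2,0,0,0,0,0,20],[1.2,0,0,0,0,0,20],[0.8,0,0,0,0,0,20],[0.4,0,0,0,0,0,20],[0.4,0,0,0,0,0,20],[0.4,0,0,0,0,0,20],[0.3,0,0,0,0,0,20],[0.1,0,0,0,0,0,20],[0,0,0,0,0,0,20],[0,0,0,0,0,0,20]]';  python3 st.py
```

```text
t: 38.3
position: [604.2, -180.6, 293.1]
orientation: [[0.0, 1.0, -0.001], [-0.0, -0.001, -1.0], [-1.0, 0.0, 0.0]]
ft_force: [-0.4, 1.6, 0.7]
finger_gap: 32.1
t 38.3 pos [ 604.2 -180.6  293.1] gap 32.1 f [-0.4  1.6  0.7] q [ 0.06  0.75  0.32  1.68 -0.32  0.76  0.53] taxes [ 0. -0. -1.] [ 1.    -0.001  0.   ]
```

```bash
python3 -m crank '[[0.06,0,0,0,0,0,20],[0,0,0,0,0,0,20],[0,0,0,0,0,0,50],[0,0,0,0,0,0,70],[0,0,0,0,0,0,70],[0,0,0,0,0,0,70],[-1,0,0,0,0,0,70],[-2,0,0,0,0,0,70],[-2,0,0,0,0,0,70],[-2,0,0,0,0,0,70],[-2,0,0,0,0,0,70],[-2,0,0,0,0,0,70],[0,0.4,-3,0,0,0,70],[0,0.6,-5,0,0,0,70],[0,0.6,-5,0,0,0,70],[0,0.6,-5,0,0,0,70],[0,0.5,-4.8,0,0,0,70],[0,0.3,-3,0,0,0,70],[0,0,-1,0,0,0,70],[0,0,0,0,0,0,70]]';python3 -m crank '[[0,0,0,0,0,0,70]]' >/dev/null;  python3 st.py 635 87 293
python3 - <<'E'
from h import *
im=camera('scene');cv2.imwrite('pics/s13.png',cv2.resize(im[60:310,200:500],(720,600)))
E
```

```text
t: 40.8
position: [634.2, 86.9, 402.7]
orientation: [[0.0, 1.0, -0.001], [-0.001, -0.001, -1.0], [-1.0, 0.0, 0.001]]
ft_force: [0.2, -0.1, 0.9]
finger_gap: 65.6
t 40.92 pos [634.3  85.1 402.7] gap 65.6 f [ 0.7 -0.6  0.1] q [-0.4   0.64  0.39  1.56 -0.27  1.    0.06] taxes [ 0.    -0.001 -1.   ] [ 1.    -0.004  0.   ]
tool delta cm [10.97  0.06 -0.2 ]
```

View pics/s13.png

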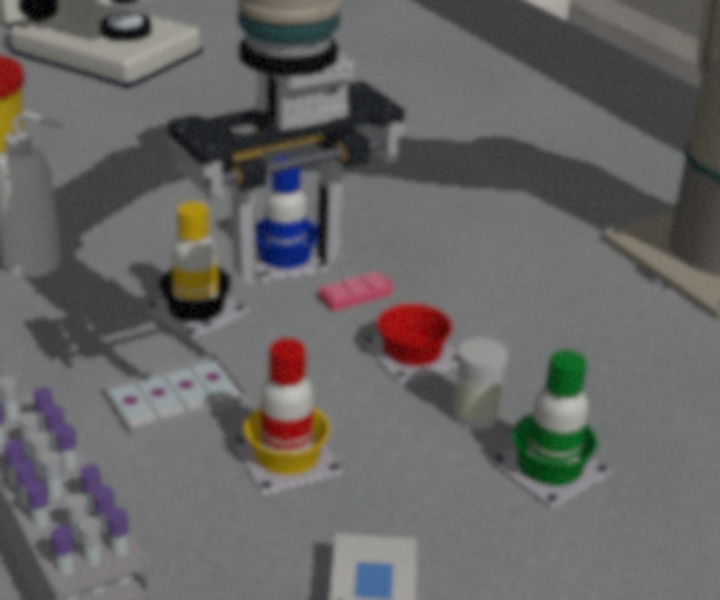

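Yellow is parked in black (crop 195,260), and the gripper is above red (287,400). I descend and grip.

```bash
python3 -m crank '[[2,0.05,-0.1,0,0,0,70],[2,0,0,0,0,0,70],[2,0,0,0,0,0,70],[2,0,0,0,0,0,70],[1.5,0,0,0,0,0,70],[1,0,0,0,0,0,70],[0.5,0,0,0,0,0,70],[0,0,0,0,0,0,70]]'; python3 st.py 635 87 293
python3 -m crank '[[0,0,0,0,0,0,20],[0,0,0,0,0,0,20],[0,0,0,0,0,0,20],[0,0,0,0,0,0,20],[0,0,0,0,0,0,20],[0,0,0,0,0,0,20]]' 25;  python3 st.py 439 -2.5 373
```

```text
t: 41.98
position: [634.9, 88.3, 292.4]
orientation: [[0.0, 1.0, -0.001], [0.0, -0.001, -1.0], [-1.0, 0.0, -0.0]]
ft_force: [0.7, -0.8, -0.4]
finger_gap: 66.0
t 41.98 pos [634.9  88.3 292.4] gap 66.0 f [ 0.7 -0.8 -0.4] q [-0.38  0.77  0.33  1.65 -0.33  0.78  0.1 ] taxes [ 0.  0. -1.] [ 1.    -0.001  0.   ]
tool delta cm [-0.06  0.01  0.13]
t: 42.72
position: [634.8, 88.4, 292.4]
orientation: [[-0.0, 1.0, -0.001], [0.0, -0.001, -1.0], [-1.0, -0.0, -0.0]]
ft_force: [-1.0, -1.1, 1.0]
finger_gap: 31.7
t 42.73 pos [634.8  88.4 292.4] gap 31.7 f [-1.  -1.1  1. ] q [-0.38  0.77  0.33  1.65 -0.33  0.78  0.1 ] taxes [-0.  0. -1.] [ 1.    -0.001 -0.   ]
tool delta cm [ -8.05 -19.58   9.1 ]
```

```bash
python3 -m crank '[[-0.5,0,0,0,0,0,20],[-1.5,0,0,0,0,0,20],[-2,0,0,0,0,0,20],[-2,0,0,0,0,0,20],[-1.5,0,0,0,0,0,20],[-0.5,0,0,0,0,0,20],[0,0,0,0,0,0,20],[0,-0.9,0.4,0,0,0,20],[0,-1.8,0.8,0,0,0,20],[0,-2.2,1,0,0,0,20],[0,-2.2,1,0,0,0,20],[0,-2.2,1,0,0,0,20],[0,-2.2,1,0,0,0,20],[0,-2.2,1,0,0,0,20],[0,-2.2,1,0,0,0,20],[0,-1.8,0.9,0,0,0,20],[0,-1.2,0.6,0,0,0,20],[0,-0.7,0.4,0,0,0,20],[0,0,0,0,0,0,20],[0,0,0,0,0,0,20]]';  python3 st.py 439 -2.5 302
python3 - <<'E'
from meas import *
im=camera('top');cv2.imwrite('pics/t14.png',im)
im=camera('scene');cv2.imwrite('pics/s14.png',cv2.resize(im[60:310,200:500],(720,600)))
E
```

```text
t: 45.22
position: [439.4, -2.2, 372.4]
orientation: [[0.001, 1.0, -0.0], [0.0, -0.0, -1.0], [-1.0, 0.001, -0.0]]
ft_force: [1.7, -0.4, -2.0]
finger_gap: 31.9
t 45.23 pos [439.4  -2.2 372.4] gap 31.9 f [ 1.7 -0.4 -2. ] q [-0.35  0.41  0.39  2.12 -0.25  0.65  0.22] taxes [ 0.001  0.    -1.   ] [ 1.    -0.     0.001]
tool delta cm [ 7.04 -0.04  0.03]
```

View pics/s14.png

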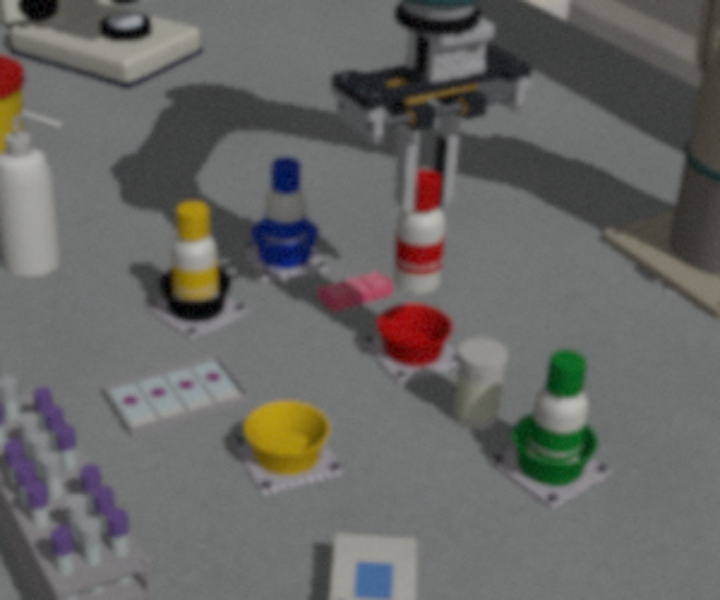

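View pics/t14.png

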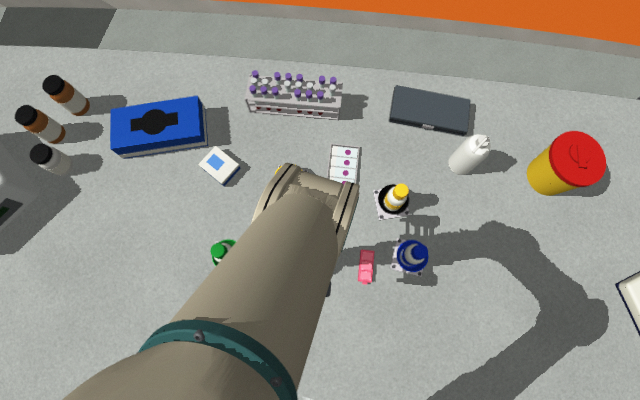

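Red hangs upright over the red cup (scene crop 420,245). In the top view the tray (344,165) is unmoved and yellow is parked (397,198). I lower red to contact, then release.

```bash
python3 -m crank '[[0.8,0,0,0,0,0,20],[1.6,0,0,0,0,0,20],[2,0,0,0,0,0,20],[1.2,0,0,0,0,0,20],[0.8,0,0,0,0,0,20],[0.4,0,0,0,0,0,20],[0.4,0,0,0,0,0,20],[0.4,0,0,0,0,0,20],[0.3,0,0,0,0,0,20],[0.1,0,0,0,0,0,20],[0,0,0,0,0,0,20],[0,0,0,0,0,0,20]]';  python3 st.py
```

```text
t: 46.82
position: [438.8, -2.5, 292.4]
orientation: [[0.0, 1.0, -0.001], [0.0, -0.001, -1.0], [-1.0, 0.0, -0.0]]
ft_force: [0.0, 0.4, -2.0]
finger_gap: 31.7
t 46.83 pos [438.8  -2.5 292.4] gap 31.7 f [ 0.   0.4 -2. ] q [-0.26  0.55  0.28  2.2  -0.35  0.44  0.31] taxes [ 0.  0. -1.] [ 1.    -0.001  0.   ]
```

No contact yet (−2 N is the bottle's weight), so I go down in small steps.

```bash
python3 -m crank '[[0.07,0,0,0,0,0,20],[0.07,0,0,0,0,0,20],[0,0,0,0,0,0,20]]' | grep -E "ft|pos"; python3 st.py
```

```text
position: [438.6, -2.7, 292.2]
ft_force: [-3.0, -1.2, 14.9]
t 47.2 pos [438.6  -2.7 292.2] gap 31.3 f [-3.  -1.2 14.9] q [-0.26  0.55  0.28  2.2  -0.36  0.43  0.31] taxes [ 0.001  0.001 -1.   ] [ 1.    -0.001  0.001]
```

Firmly seated. I ease back 0.8 mm, release and return for yellow.

```bash
python3 -m crank '[[-0.08,0,0,0,0,0,20],[0,0,0,0,0,0,20],[0,0,0,0,0,0,50],[0,0,0,0,0,0,70],[0,0,0,0,0,0,70],[0,0,0,0,0,0,70],[-1,0,0,0,0,0,70],[-2,0,0,0,0,0,70],[-2,0,0,0,0,0,70],[-2,0,0,0,0,0,70],[-2,0,0,0,0,0,70],[-2,0,0,0,0,0,70],[0,1.5,1.6,0,0,0,70],[0,3,3.2,0,0,0,70],[0,3.5,3.8,0,0,0,70],[0,3.5,3.8,0,0,0,70],[0,3,3.2,0,0,0,70],[0,2,2.2,0,0,0,70],[0,0,0,0,0,0,70],[0,0,0,0,0,0,70]]'|grep -E "ft|t:";  python3 st.py 604 -180.5 293
python3 - <<'E'
from h import *
im=camera('scene');cv2.imwrite('pics/s15.png',cv2.resize(im[60:310,200:500],(720,600)))
E
```

```text
t: 49.7
ft_force: [-0.1, -1.1, -0.9]
t 49.7 pos [ 603.  -179.7  401.8] gap 65.9 f [-0.1 -1.1 -0.9] q [ 0.01  0.63  0.4   1.59 -0.28  0.98  0.49] taxes [-0.001  0.001 -1.   ] [ 1.    -0.    -0.001]
tool delta cm [10.88  0.11  0.09]
```

View pics/s15.png

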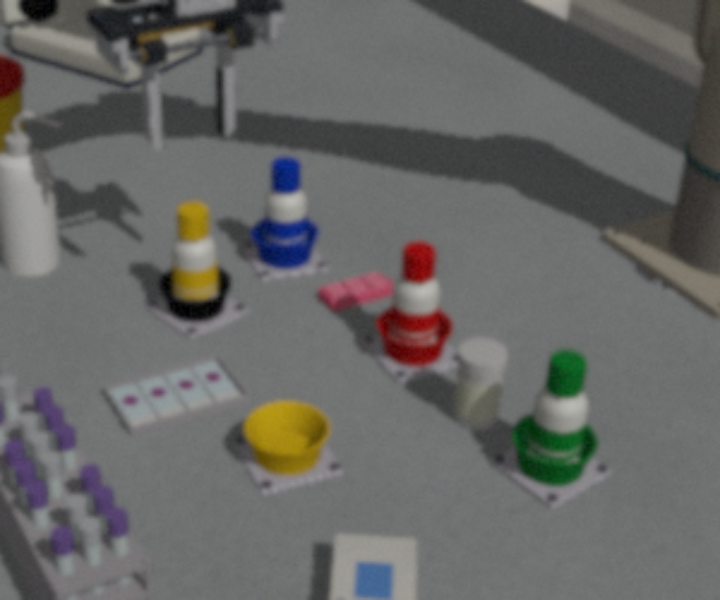

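Red stands in the red holder (crop 415,310). Yellow is next.

```bash
python3 -m crank '[[2,0.1,0.08,0,0,0,70],[2,0,0,0,0,0,70],[2,0,0,0,0,0,70],[2,0,0,0,0,0,70],[1.5,0,0,0,0,0,70],[1,0,0,0,0,0,70],[0.4,0,0,0,0,0,70],[0,0,0,0,0,0,70],[0,0,0,0,0,0,20],[0,0,0,0,0,0,20],[0,0,0,0,0,0,20],[0,0,0,0,0,0,20],[0,0,0,0,0,0,20],[0,0,0,0,0,0,20]]' 25 | grep t:;  python3 st.py 634.5 87 433
```

```text
t: 51.5
t 51.5 pos [ 604.6 -181.4  292.8] gap 31.5 f [-0.2  0.3  1.4] q [ 0.04  0.76  0.34  1.68 -0.34  0.76  0.55] taxes [-0.  0. -1.] [ 1.    -0.001 -0.   ]
tool delta cm [-14.02   2.97 -26.85]
```

```bash
python3 -m crank '[[-0.5,0,0,0,0,0,20],[-1.5,0,0,0,0,0,20],[-2,0,0,0,0,0,20],[-2,0,0,0,0,0,20],[-2,0,0,0,0,0,20],[-1.5,0,0,0,0,0,20],[-0.5,0,0,0,0,0,20],[0,-0.4,-1,0,0,0,20],[0,-0.6,-2,0,0,0,20],[0,-0.6,-2.4,0,0,0,20],[0,-0.6,-2.4,0,0,0,20],[0,-0.6,-2.4,0,0,0,20],[0,-0.2,-2.4,0,0,0,20],[0,0.2,-2.4,0,0,0,20],[0,0.8,-2.4,0,0,0,20],[0,1,-2.4,0,0,0,20],[0,1,-2.4,0,0,0,20],[0,1,-2.4,0,0,0,20],[0,1,-1.5,0,0,0,20],[0,0.6,-0.7,0,0,0,20]]' | grep t:; python3 -m crank '[[0,0.4,0,0,0,0,20],[0,0,0,0,0,0,20]]' | grep t: ; python3 st.py 634.5 87 302
python3 - <<'E'
from h import *
im=camera('scene');cv2.imwrite('pics/s16.png',cv2.resize(im[60:310,200:500],(720,600)))
E
```

```text
t: 54.0
t: 54.25
t 54.25 pos [634.9  85.3 392.7] gap 31.5 f [ 0.5 -0.1 -0.3] q [-0.42  0.66  0.41  1.57 -0.3   0.98  0.08] taxes [-0.    -0.001 -1.   ] [ 1.    -0.002 -0.   ]
tool delta cm [ 9.07 -0.04 -0.18]
```

View pics/s16.png

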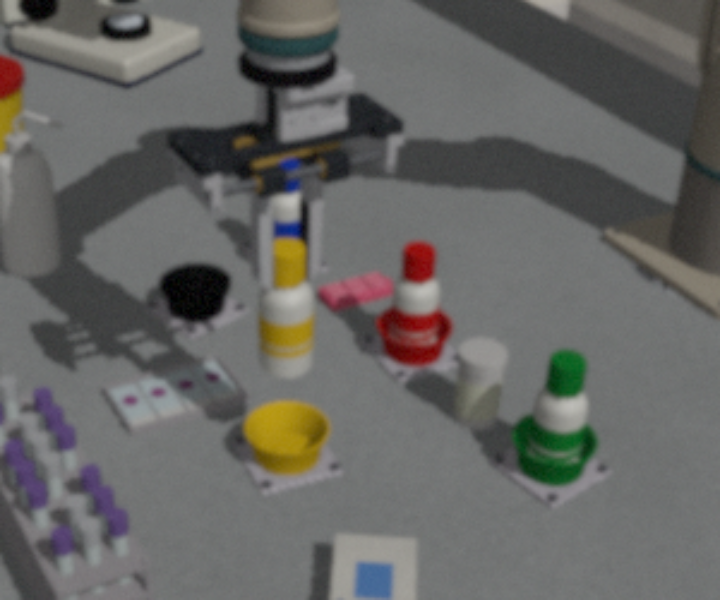

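Yellow hangs upright over its cup (crop 287,310), and black is empty. I lower it to about 1 mm above contact.

```bash
python3 -m crank '[[0.8,0,-0.1,0,0,0,20],[1.6,0,0,0,0,0,20],[2,0,0,0,0,0,20],[2,0,0,0,0,0,20],[1.2,0,0,0,0,0,20],[0.8,0,0,0,0,0,20],[0.6,0,0,0,0,0,20],[0.4,0,0,0,0,0,20],[0.3,0,0,0,0,0,20],[0.2,0,0,0,0,0,20],[0,0,0,0,0,0,20],[0,0,0,0,0,0,20]]'|grep t: ;  python3 st.py
python3 -m crank '[[0.05,0,0,0,0,0,20],[0,0,0,0,0,0,20]]' |grep t: ;  python3 st.py
```

```text
t: 55.8
t 55.8 pos [634.9  87.6 293.9] gap 31.7 f [ 0.6 -0.5 -1.2] q [-0.39  0.77  0.36  1.65 -0.35  0.78  0.12] taxes [ 0.  0. -1.] [ 1.    -0.001  0.   ]
t: 56.05
t 56.05 pos [634.9  87.6 293.3] gap 31.3 f [ 0.2 -0.4 -0.3] q [-0.39  0.77  0.35  1.65 -0.35  0.78  0.12] taxes [ 0. -0. -1.] [ 1.    -0.001  0.   ]
```

```bash
python3 -m crank '[[0.05,0,0,0,0,0,20],[0,0,0,0,0,0,20]]' |grep t: ;  python3 st.py; python3 -m crank '[[0.03,0,0,0,0,0,20],[0,0,0,0,0,0,20]]' |grep t: ;  python3 st.py
```

```text
t: 56.3
t 56.3 pos [634.9  87.6 292.8] gap 31.4 f [ 0.1  0.4 -0.1] q [-0.39  0.77  0.35  1.65 -0.35  0.78  0.12] taxes [ 0.  0. -1.] [ 1.    -0.001  0.   ]
t: 56.55
t 56.55 pos [634.9  87.5 292.8] gap 31.6 f [-0.8 -0.2  1.8] q [-0.39  0.77  0.35  1.65 -0.35  0.78  0.12] taxes [ 0.  0. -1.] [ 1.    -0.001  0.   ]
```

Contact at +1.8 N. I release, rise and move the arm aside to check from both cameras.

```bash
python3 -m crank '[[0,0,0,0,0,0,50],[0,0,0,0,0,0,70],[0,0,0,0,0,0,70],[0,0,0,0,0,0,70],[-1,0,0,0,0,0,70],[-2,0,0,0,0,0,70],[-2,0,0,0,0,0,70],[-2,0,0,0,0,0,70],[-2,0,0,0,0,0,70],[-2,0,0,0,0,0,70],[0,-1.5,-2,0,0,0,70],[0,-2.4,-4,0,0,0,70],[0,-2.4,-4,0,0,0,70],[0,-2.4,-4,0,0,0,70],[0,-2.4,-4,0,0,0,70],[0,-2.4,-4,0,0,0,70],[0,-2.4,-4,0,0,0,70],[0,-2.4,-4,0,0,0,70],[0,-2.4,-4,0,0,0,70],[0,-2.4,-4,0,0,0,70]]' |grep t: ; python3 -m crank '[[0,-1,-4,0,0,0,70],[0,-1,-4,0,0,0,70],[0,-1,-4,0,0,0,70],[0,0,-2,0,0,0,70],[0,0,0,0,0,0,70],[0,0,0,0,0,0,70]]' |grep t:; python3 st.py
python3 - <<'E'
from meas import *
t=camera('top');cv2.imwrite('pics/t17.png',t)
s=camera('scene');cv2.imwrite('pics/s17.png',s);cv2.imwrite('pics/s17z.png',cv2.resize(s[60:310,200:500],(720,600)))
H={'red':(439,-2.7),'blue':(468.6,-232.9),'yellow':(634.5,86.8),'green':(426.6,213)}
for c,h in H.items():
    def near(im,cam):
        u=proj(cam,[[*h,110]])[0]; b=blobs(im,c,20)
        return min(b,key=lambda k:np.hypot(*(k[2]-u)))[2],u
    a,ua=near(t,'top'); b,ub=near(s,'scene')
    o1,d1=ray('top',[a]);o2,d2=ray('scene',[b])
    l=np.linalg.lstsq(np.c_[d1[0],-d2[0]],o2-o1,rcond=None)[0]
    print(c,((o1+d1[0]*l[0]+o2+d2[0]*l[1])/2).round(1),(a-ua).round(1),(b-ub).round(1))
E
```

```text
t: 59.05
t: 59.8
t 59.8 pos [374.9 606.5 402.8] gap 65.5 f [ 0.3 -0.8  0.7] q [-1.27  0.76  0.43  1.32 -0.32  1.12 -0.81] taxes [ 0.    -0.001 -1.   ] [ 1.    -0.002  0.   ]
red [435.1  -5.6 107.5] [0.4 2.8] [-0.4 -0.2]
blue [ 465.2 -222.8  109.2] [-6.6  3.5] [0.4 0.9]
yellow [623.6  77.4  96.9] [2.3 8.3] [-0.1  0.8]
green [419.1 201.4  96.8] [7.1 3.6] [-0.   1.3]
```

View pics/t17.png

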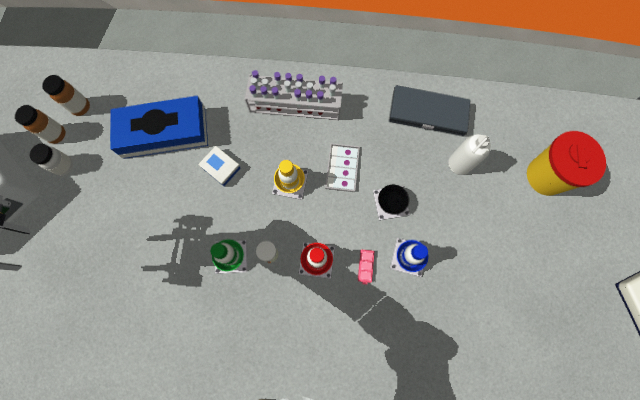

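View pics/s17z.png

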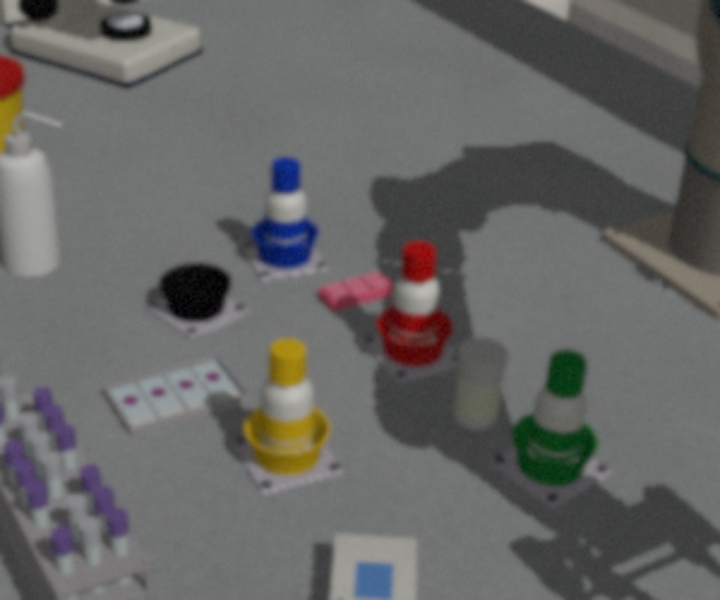

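All bottles are in their own colour in both views: top yellow (288,175), green (226,253), red (317,257), blue (414,254); black is empty (392,200). The top-view numbers are off because cap and cup of the same colour merged into one blob. I separate the caps by morphological opening and compare the tray.

```bash
python3 - <<'E'
from meas import *
t=cv2.imread('pics/t17.png');s=cv2.imread('pics/s17.png');t0=cv2.imread('pics/top0.png')
H={'red':(439,-2.7),'blue':(468.6,-232.9),'yellow':(634.5,86.8),'green':(426.6,213)}
k=cv2.getStructuringElement(cv2.MORPH_ELLIPSE,(11,11))
for c,h in H.items():
    u=proj('top',[[*h,118]])[0]
    m=cv2.morphologyEx(mask(t,c),cv2.MORPH_OPEN,k); n,l,st,ce=cv2.connectedComponentsWithStats(m)
    i=min(range(1,n),key=lambda i:np.hypot(*(ce[i]-u)))
    us=proj('scene',[[*h,110]])[0]; b=min(blobs(s,c,20),key=lambda q:np.hypot(*(q[2]-us)))[2]
    o1,d1=ray('top',[ce[i]]);o2,d2=ray('scene',[b])
    a=np.linalg.lstsq(np.c_[d1[0],-d2[0]],o2-o1,rcond=None)[0]
    P=(o1+d1[0]*a[0]+o2+d2[0]*a[1])/2
    print(c,'area',st[i][4],'cap',P.round(1),'off',(P[:2]-h).round(1))
d=cv2.absdiff(t,t0)[135:200,322:366].max(2); print('tray diff',(d>60).sum())
def tr(im):
    g=cv2.cvtColor(im,cv2.COLOR_BGR2HSV); m=cv2.inRange(g,(130,80,40),(170,255,255)); m[:140]=0;m[195:]=0;m[:,:325]=0;m[:,362:]=0
    return cv2.connectedComponentsWithStats(m)[3][1:].round(1).tolist()
print(tr(t0),tr(t))
E
```

```text
red area 170 cap [440.   -3.6 110.4] off [ 1.  -0.9]
blue area 196 cap [ 468.7 -232.2  108.1] off [0.1 0.7]
yellow area 180 cap [636.1  87.5 109.2] off [1.6 0.7]
green area 189 cap [427.9 215.1 108.5] off [1.3 2.1]
tray diff 3
[[347.5, 151.7], [346.3, 162.2], [345.1, 172.6], [344.1, 183.1]] [[347.5, 151.7], [346.3, 162.2], [345.1, 172.6], [344.1, 183.1]]
```

All caps are within 2.5 mm of their holder centres at the original seated height, and the tray is unmoved. I hand in.

```bash
python3 -c "
from rig import finish_job; print(finish_job())"
```

```text
the job is handed in; nothing more can be done
None
```

All four bottles now stand in the holder of their own colour, and the black spare is empty. I did it as two three-step swaps through the black holder, blue/green first and then yellow/red. The job was handed in at about 60 s of the 139 s allowed; it reports no verdict.

**Last checks:**
- **Bottles:** both cameras put every cap within 2.5 mm of its holder's centre. Cap heights are 108–110 mm, the same as for the seated bottles at the start. All looked upright in the pictures.
- **Tray:** its four marks are at exactly the same pixels as at the start.
- **Robot:** the gripper is open and well clear of everything.

**Checks that failed or disagreed:**
- **Rim fits from the scene camera:** these were unusable because the bottles hid the rims, so I relied on the top view and the triangulated caps.
- **First final cap check:** it read up to about 16 mm off because each cap merged with its same-coloured cup in the top view. Separating the two by shape gave the figures above.
- **Red bottle:** it was set down with about 15 N, firmer than the 1–4 N of the others, and I eased back before releasing it.

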